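# Cup on its drying peg, flip timer to four dots

### The arm

A 7-joint arm with a two-finger parallel gripper is mounted at the origin on the work surface. World frame = base frame: x ahead of the robot, y to its left, z up, the work surface at z = 0. Lengths are in m, angles in rad, forces in N, time in s.
With the tool pointing down it reaches from about 0.425 to 1.025 m from the base axis. Payload 3.6 kg.
Tool frame: the origin (TCP) lies midway between the tips of the shut fingers; the grasp point (between the pads) lies 19 mm behind it; x points along the fingers, z is the direction in which the jaws open and shut, and the axes are right-handed (so a half turn about x gives the same grasp; the last joint's range is limited). The gripper opens to 85 mm and grips with 20 to 120 N. Pads are 22 mm wide; open, the fingers measure 114 mm over their backs; the gripper's body (76 mm by 85 mm) begins 54 mm behind the grasp point. The pads swing forward as they close: fully open they stand 13 mm farther back than shut.
Start: joints at [-1.315, 0.591, 0.048, 1.609, -0.033, 0.943, -0.034], TCP at [0.248, 0.681, 0.231] pointing down, gripper open.
Joint ranges: [-2.69, 2.69], [-0.47, 2.24], [-1.27, 1.36], [0.19, 2.51], [-1.53, 4.68], [0.08, 2.07], [-3.09, 3.09]. Speed limits (rad/s): [2.57, 2.57, 3.14, 3.14, 3.14, 3.14, 3.14].

### API

Orientations are given as [roll, pitch, yaw] about the fixed x, y, z axes, in that order (R = Rz(yaw) Ry(pitch) Rx(roll)).
In Python, from rig import manip gives the robot as it stands.
- The arm moves only by the tool step_arm, never from a script. Its argument "moves" is a list of rows, each a list of 3 entries, a list of its own where there are three numbers: the opening, from 0 (shut) to 1 (fully open), then the shift along the world's x, y, z in units of 50 mm (1.0 is 50 mm), then the turn, a rotation vector about the world's x, y, z in units of 10 degrees (1.0 is 10 degrees). A call has 1 to 12 rows; each row shifts and turns the commanded pose from where the row before left it; what a row does not reach is not made up. A row lasts 1/8 s, in which the tool goes at most 62.5 mm and 10.7 degrees, less where a joint would pass 70% of its speed; a pose out of reach is approached as far as the arm can. A call is refused whole if a number of a shift passes 1 or a number of a turn 1, either way. A call with a gripper value outside its range is refused whole. The fingers move at their own pace and stop on an object; "newtons" is the grip in N (left out, the last holds). Time passes only in rows, so rows that do not move let the fingers close. It gives the time, the measured TCP pose, the force and the opening at its end, in the units of the state.
- manip.read_state(): the state, without advancing time (a new reading comes with each control period).
- manip.get_image(name): name is "scene" or "top"; returns (picture, depth): 384x512x3 uint8, blue, green, red; 384x512 float32, m along the optical axis (not along the pixel's ray), 0 where there is no reading.
- manip.get_calibration(name): a dict with "intrinsics" (3x3 intrinsics, pixels), "world_from_camera" (4x4, takes a point from camera to world coordinates). Camera axes: x right, y down, z forward; pixel columns grow to the right and rows downward; lengths in m; the calibration is good to about 2 mm. A picture is of the moment at which its call begins. get_calibration takes no time and is no camera call.
- manip.job_done(): hands the job in, once; it reports no verdict.
Trained networks look in the newest picture that a camera, given by its name, has taken for a name from the list of things; names that differ only in an ending like _2 or _b are one class to them, and where a whole thing is asked for, a point or a joint stands for the part that bears it (a point fixed in the world has none). Each returns a list of dicts, best first, with "conf" (0 to 1); they miss things now and then, are a little off and sometimes report something else, mostly with a low value. They report only what shows in the picture. A call takes as long as a camera call. They do not tell look-alikes from the thing itself.
- manip.regions_of(name, camera): "region" (384x512 bool, what is visible of it) and "box" ([centre column, centre row, width, height] in pixels, round what is visible of it).
The state is a dict: "clock": time; "joint_pos": joint angles; "qvel": joint speeds; "joint_torque": joint torques, N m; "tcp_pos": TCP position; "tcp_rot": TCP orientation; "force": force on the tool from outside, world axes, zero at the start; "moment": the same for the moment, N m; "finger_gap": opening from 0.0 (shut) to 1.0 (fully open).
Only numpy, scipy, OpenCV 4.12 (cv2) and the standard library are available. Lean on these libraries where they do the work, as an engineer would, in place of code of your own. Each camera call takes 0.05 s, during which the arm holds its last target.

### The job

The wash has just been started: finish up at the laundry counter. Put the rinsed dosing cup, which lies on its side, mouth down over the free peg of the drying rack so that its rim sits level on the ribs, and set the six-sided flip timer for the wash by rolling it over until the flat with four dots faces up, left lying flat on the counter. Put both down rather than dropping them, leave the jug, the carton, the tub and the scoop on the other peg where they are, and let go.

Things in the scene. Friction and masses are not known exactly. Their poses are not given: they have to be found in the camera images.
- timer_center (a point): Centre of the flip timer: loose white hexagonal prism, 50 mm across flats, 62 mm long, about 110 g. x: along its length, dark round display on the flat +x end. z: out of the four-dot flat. The flats carry 1 to 6 dark dots, in order counter-clockwise as seen facing the display. Starts lying on a flat on the counter (centre 25 mm up), at any yaw; four dots not up.
- cup_center (a point): Centre of the dosing cup: loose, round, white plastic, 55 mm wide, 70 mm tall, wall 3 mm, open mouth 49 mm wide, about 35 g. z: along its axis from base to mouth (mouth at +35 mm, base at -35 mm). Starts lying on its side on the counter (centre 27 mm up), mouth pointing roughly away from the robot, up to 70 degrees to either side.
- rack: Fixed grey drying rack: tray 200 mm (x) by 106 mm (y), rim 12 mm high; origin: centre of the underside, on the counter. Pegs at x = -48 mm (free) and +48 mm (taken by the scoop), y = 0. Round the foot of each peg is a cross of ribs along x and y, 84 mm from end to end, top 16 mm above the counter: an upturned cup's rim stands on these.
- free_peg (a point): Tip of the free peg: an upright peg 17 mm in diameter, domed tip at this point, 62 mm above the counter. The cup fits loosely over it; seated, the cup's rim is 16 mm and its centre 51 mm above the counter.
- scoop_center (a point): Centre of the measuring scoop, a bystander: loose steel cup 64 mm wide, 54 mm tall, upside down on the rack's other peg, its top 70 mm above the counter. A flat handle 14 mm wide reaches out along its x to 82 mm from the centre, 19 mm above the counter. 90 g.
- jug: Detergent jug, bystander: white plastic, footprint 70 mm (x) by 110 mm (y), 253 mm tall to the top of its cap, loose, about 0.95 kg; origin at the centre of its underside.
- carton: Carton of dryer sheets, bystander: 68 mm (x) by 105 mm (y) by 58 mm tall, loose, about 0.28 kg; origin at the centre of its underside.
- tub: Round lidded white tub of stain remover, bystander: 73 mm in diameter, 49 mm tall, loose, about 0.3 kg; origin at the centre of its underside.
There are look-alikes about, which are no part of the job. What is shaped like the part that bears cup_center but turquoise is not meant.

How it is judged:
At the end, for the whole second after the job is handed in: Timer at rest flat on the counter, four-dot flat up within 0.08 rad, centre 21 to 29 mm up. Cup at rest upside down over the free peg, rim on the ribs: axis within 0.08 rad of vertical, within 20 mm of the peg's axis, centre 46 to 56 mm up (angle between timer_center's own z axis and vertical below 0.08 rad and height (world z) of timer_center between 0.021 and 0.029 m and angle between cup_center's own z axis and vertical above 3.06159 rad and horizontal distance between cup_center and free_peg below 0.02 m and height (world z) of cup_center between 0.046 and 0.056 m and linear speed of each of timer, cup below 0.02 m/s); the robot touches nothing.
It fails at once if the jug, the carton, the tub or the scoop on the other peg is shifted by more than 25 mm or tipped over (distance of any of jug, carton, tub, scoop_center from where it was at the start of the episode above 0.025 m or angle between any of jug, carton, tub's own z axis and vertical above 0.4 rad or angle between scoop_center's own z axis and vertical below 2.74159 rad).
It fails at once if the timer is let go in the air (centre above 45 mm, not touched by the fingers) (height (world z) of timer_center above 0.045 m and contact force between timer and the fingers below 0.01 N).
It fails at once if the cup is let go in the air or perched on top of the peg (centre above 65 mm, not touched by the fingers) (height (world z) of cup_center above 0.065 m and contact force between cup and the fingers below 0.01 N).
It also fails if it takes over 69 s, if anything falls off the work surface, if the arm or the gripper's body presses on something with over 40 N, if the wrist force passes 120 N, or if a joint passes its speed limit or range.

## Working session

There is one attempt and no reset: what is moved stays moved. The work goes in short steps, Python scripts to look and compute and a tool call to move; the robot and the scene stay as the last step left them, time stands still between calls to the robot, and variables do not carry over. Pictures are saved under pics/ and viewed, and the job is handed in when it is done.

Besides the shell and the picture viewer there is one more tool, called as name(argument=value, ...) on one line, values as JSON. step_arm: Moves the arm, as the interface text tells. Its arguments: {"type":"object","properties":{"moves":{"type":"array","items":{"type":"array"}},"newtons":{"type":"number"}},"required":["moves"]}

```bash
mkdir -p pics; ls; python3 - <<'E'
from rig import manip
import cv2,numpy as np
np.set_printoptions(precision=4,suppress=True)
print(manip.read_state())
for n in ("scene","top"):
    p,d=manip.get_image(n); cv2.imwrite(f"pics/{n}0.png",p); np.save(f"{n}0.npy",d)
    c=manip.get_calibration(n); print(n,c)
E
```

```text
pics
{'clock': 0.0, 'joint_pos': array([-1.3155,  0.5921,  0.0483,  1.6098, -0.0333,  0.9427, -0.0337]), 'qvel': array([-0.0007, -0.0012,  0.0014, -0.0018, -0.0007, -0.0002, -0.0009]), 'joint_torque': array([  0.0001, -54.8697,   1.5464, -19.8121,   0.0093,   0.0091,
        -0.    ]), 'tcp_pos': array([0.2475, 0.6806, 0.2301]), 'tcp_rot': array([-3.0785,  1.5686, -1.8564]), 'force': array([-0.3102, -0.3633,  0.195 ]), 'moment': array([ 0.0216, -0.0103,  0.0016]), 'finger_gap': 0.9998264275269868}
scene {'intrinsics': array([[367.2626,   0.    , 262.7952],
       [  0.    , 367.2626, 187.278 ],
       [  0.    ,   0.    ,   1.    ]]), 'world_from_camera': array([[ 0.5661,  0.5198, -0.6398,  1.0427],
       [ 0.8243, -0.3492,  0.4456, -0.3645],
       [ 0.0082, -0.7797, -0.6261,  0.6329],
       [ 0.    ,  0.    ,  0.    ,  1.    ]])}
top {'intrinsics': array([[363.4973,   0.    , 253.7228],
       [  0.    , 363.4973, 189.5944],
       [  0.    ,   0.    ,   1.    ]]), 'world_from_camera': array([[ 0.0116, -0.9786,  0.2055,  0.2812],
       [-0.9999, -0.0112,  0.0027,  0.0108],
       [-0.0003, -0.2055, -0.9787,  1.1535],
       [ 0.    ,  0.    ,  0.    ,  1.    ]])}
```

View pics/scene0.png

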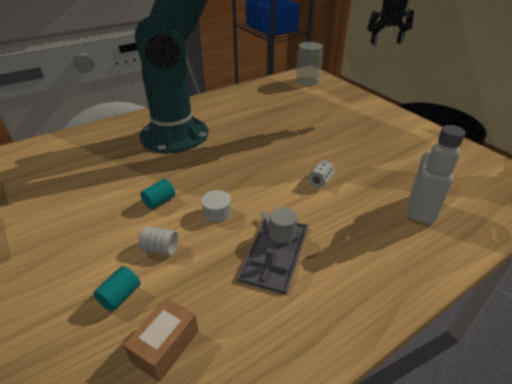

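View pics/top0.png

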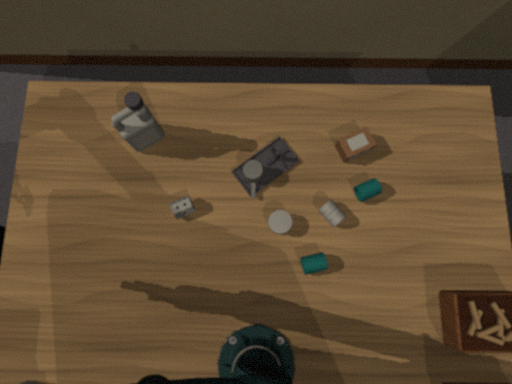

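```bash
cat > h.py <<'E'
from rig import manip
import cv2,numpy as np
np.set_printoptions(precision=4,suppress=True)
def pts(n,d,reg):
    c=manip.get_calibration(n);K=c["intrinsics"];T=c["world_from_camera"]
    v,u=np.nonzero(reg&(d>0)); z=d[v,u]
    P=np.c_[(u-K[0,2])/K[0,0]*z,(v-K[1,2])/K[1,1]*z,z]
    return P@T[:3,:3].T+T[:3,3]
def px(n,w):
    c=manip.get_calibration(n);K=c["intrinsics"];T=c["world_from_camera"]
    q=(np.atleast_2d(w)-T[:3,3])@T[:3,:3]; q=q@K.T
    return q[:,:2]/q[:,2:]
E
python3 - <<'E'
from h import *
for n in ("scene","top"):
    d=np.load(f"{n}0.npy")
    for t in ("timer_center","cup_center","rack","scoop_center","jug","carton","tub"):
        for r in manip.regions_of(t,n):
            P=pts(n,d,r["region"]); 
            print(n,t,round(r["conf"],2),np.array(r["box"]),r["region"].sum(), P.min(0),P.max(0),np.median(P,0) )
E
```

```text
scene timer_center 0.58 [321.6 175.1  23.3  31.5] 485 [ 0.4246  0.1951 -0.001 ] [0.5    0.2709 0.053 ] [0.4736 0.2165 0.0392]
scene cup_center 0.8 [158.1 193.6  35.3  29.9] 683 [ 0.2161 -0.2137  0.    ] [ 0.33   -0.1345  0.0561] [ 0.3112 -0.179   0.0428]
scene cup_center 0.76 [117.  291.4  51.1  49.2] 1296 [ 0.4608 -0.3946 -0.0022] [ 0.5633 -0.3027  0.057 ] [ 0.5372 -0.3509  0.0458]
scene cup_center 0.59 [157.3 241.2  42.7  28.3] 907 [ 0.3765 -0.2759 -0.001 ] [ 0.4934 -0.1921  0.0565] [ 0.4596 -0.2374  0.0439]
scene rack 0.63 [271.8 258.1  72.1  81.6] 2868 [ 0.5128 -0.1369 -0.0014] [0.7071 0.0816 0.0629] [ 0.6279 -0.0557  0.007 ]
scene scoop_center 0.84 [278.5 226.9  38.2  41.5] 915 [ 0.4958 -0.0173 -0.0004] [0.6094 0.0428 0.0738] [0.5883 0.0053 0.0625]
scene scoop_center 0.18 [435.5 174.5  57.8  97.2] 3249 [ 0.2197  0.3064 -0.2803] [0.7535 1.3515 0.255 ] [0.7242 0.3244 0.1364]
scene carton 0.91 [160.4 337.9  74.5  81.2] 3610 [ 0.5795 -0.3779 -0.0019] [ 0.7268 -0.2457  0.0625] [ 0.6867 -0.3198  0.058 ]
scene tub 0.61 [216.1 203.9  25.5  34.2] 724 [ 0.3789 -0.1075 -0.0001] [ 0.4559 -0
[... 441 characters left out ...]
 164.7  68.3  57.5] 1456 [ 0.509  -0.1265 -0.004 ] [0.6997 0.0855 0.0697] [ 0.6123 -0.0413  0.0065]
top scoop_center 0.95 [252.  179.9  19.6  38.2] 418 [ 0.4947 -0.0088  0.0159] [0.6031 0.049  0.0771] [0.5633 0.0195 0.0684]
top jug 0.74 [136.2 122.5  56.5  58.8] 1852 [ 0.6423  0.3116 -0.0052] [0.8651 0.5045 0.2571] [0.6854 0.357  0.149 ]
top carton 0.84 [355.  142.8  41.3  37.1] 899 [ 0.6173 -0.3863 -0.0049] [ 0.7337 -0.2494  0.0644] [ 0.6627 -0.3047  0.0567]
top tub 0.86 [278.1 223.2  26.1  23.4] 473 [ 0.38   -0.1025 -0.0035] [ 0.4577 -0.0294  0.055 ] [ 0.4159 -0.0645  0.0477]
top tub 0.66 [136.3 121.5  57.4  62.4] 1844 [ 0.6423  0.3116 -0.003 ] [0.8651 0.4532 0.2571] [0.6854 0.3556 0.1491]
```

```bash
python3 - <<'E'
from h import *
s=cv2.imread("pics/scene0.png");t=cv2.imread("pics/top0.png")
def cr(p,u,v,r=26,S=380): return cv2.resize(p[v-r:v+r,u-r:u+r],(S,S),interpolation=cv2.INTER_CUBIC)
a=np.vstack([np.hstack([cr(s,321,175),cr(s,158,241)]),np.hstack([cr(t,181,208),cr(t,330,213)])])
cv2.imwrite("pics/z0.png",cv2.resize(a,(600,600)))
cv2.imwrite("pics/z1.png",np.hstack([cr(s,272,255,48,400),cr(t,266,165,40,400)]))
E
```

```text
(no output)
```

View pics/z0.png

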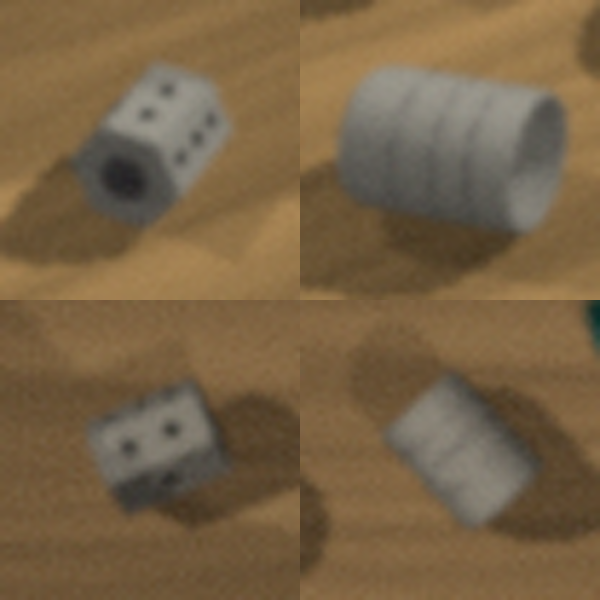

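View pics/z1.png

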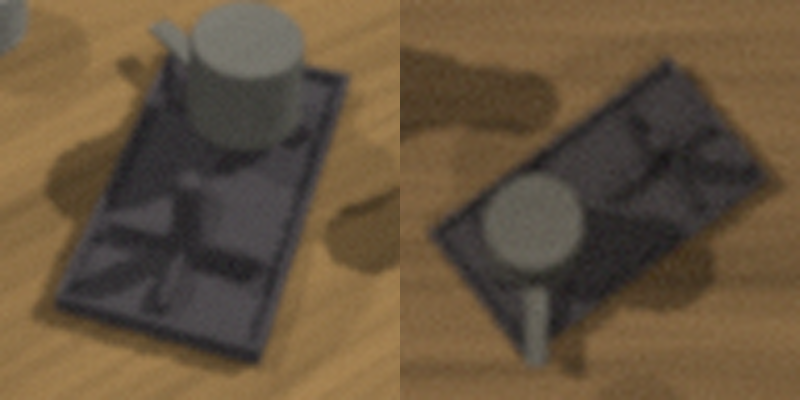

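```bash
python3 - <<'E'
from h import *
s=cv2.imread("pics/scene0.png");t=cv2.imread("pics/top0.png")
def cr(p,u,v,r=26,S=380): return cv2.resize(p[v-r:v+r,u-r:u+r],(S,S),interpolation=cv2.INTER_LANCZOS4)
a=np.hstack([cr(s,321,175,18,400),cr(t,181,208,15,400)])
a=cv2.convertScaleAbs(a,alpha=1.5,beta=-20)
cv2.imwrite("pics/z2.png",a)
E
```

```text
(no output)
```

View pics/z2.png

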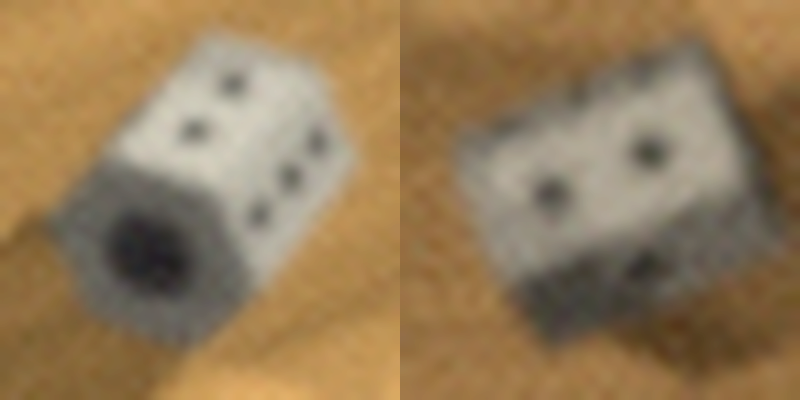

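```bash
cat >> h.py <<'E'
from scipy.spatial.transform import Rotation as Ro
def rot(s): return Ro.from_euler('xyz',s).as_matrix()
E
python3 - <<'E'
from h import *
s=manip.read_state(); print("R",rot(s["tcp_rot"]))
from scipy.optimize import least_squares
D={n:np.load(f"{n}0.npy") for n in ("scene","top")}
def regs(t,sel):
    out=[]
    for n in D:
        for r in manip.regions_of(t,n):
            reg=cv2.erode(r["region"].astype(np.uint8),np.ones((3,3)))>0
            P=pts(n,D[n],reg)
            if sel(np.median(P,0)): out.append((n,P[P[:,2]>.004])); break
    return out
# timer
for n,P in regs("timer_center",lambda m:1):
    T=P[P[:,2]>.043]; c=T.mean(0); rc=cv2.minAreaRect(T[:,:2].astype(np.float32)*1000)
    print("timer",n,len(T),c,rc)
    w,v=np.linalg.eigh(np.cov(T[:,:2].T)); print(v[:,1],np.sqrt(w)*np.sqrt(12))
# cup
allP=[]
for n,P in regs("cup_center",lambda m:abs(m[0]-.45)<.04 and abs(m[1]+.23)<.04):
    allP.append(P)
    def f(p,P=P):
        d=np.array([np.cos(p[2]),np.sin(p[2])]); q=P[:,:2]-p[:2]
        l=q@[-d[1],d[0]]; return np.hypot(l,P[:,2]-.0275)-.0275
    P2=P
    for k in range(3):
        r=least_squares(lambda p:f(p,P2),[.445,-.226,.8],loss="soft_l1",f_scale=.002)
        P2=P[np.abs(f(r.x,P))<.005]
    d=np.array([np.cos(r.x[2]),np.sin(r.x[2])]); a=(P2[:,:2]-r.x[:2])@d
    lo,hi=np.percentile(a,[1,99]); print("cup",n,r.x[2],np.degrees(r.x[2]),lo,hi,hi-lo,"centre",r.x[:2]+d*(lo+hi)/2,"base-based",r.x[:2]+d*(lo+.035),np.sqrt(np.mean(f(r.x,P2)**2)),len(P2))
# rack
for n in D:
    for r in manip.regions_of("rack",n)[:1]:
        P=pts(n,D[n],r["region"]); P=P[(P[:,2]>.002)]
        Q=P[P[:,2]<.0145]
        rc=cv2.minAreaRect(Q[:,:2].astype(np.float32)*1000); print("rack",n,rc)
        K=P[P[:,2]>.03]; K=K[np.hypot(K[:,0]-.58,K[:,1]-.005)>.06]; print("peg",len(K),K[np.argsort(-K[:,2])][:8])
    for r in manip.regions_of("scoop_center",n)[:1]:
        P=pts(n,D[n],r["region"]); T=P[P[:,2]>.062]; print("scoop",n,cv2.minEnclosingCircle(T[:,:2].astype(np.float32)*1000),T.mean(0))
    for r in manip.regions_of("tub",n)[:1]:
        P=pts(n,D[n],r["region"]); T=P[P[:,2]>.043]; print("tub",n,T.mean(0))
E
```

```text
R [[ 0.0001 -0.9398  0.3417]
 [ 0.      0.3417  0.9398]
 [-1.     -0.0001  0.0001]]
timer scene 169 [0.4691 0.2295 0.0492] ((467.3172302246094, 232.05990600585938), (32.931793212890625, 60.563934326171875), 20.578521728515625)
[-0.3843  0.9232] [0.0317 0.0612]
timer top 220 [0.4595 0.2368 0.0495] ((460.0750732421875, 237.3389434814453), (37.5482177734375, 57.64899826049805), 23.056846618652344)
[-0.3772  0.9261] [0.0366 0.0573]
cup scene 0.7204417546438195 41.27827192609044 0.03474519303154901 0.09967498997217812 0.06492979694062911 centre [ 0.451 -0.232] base-based [ 0.4529 -0.2304] 0.0016044538593410441 747
cup top 0.7379349073131262 42.280555744419715 0.21610601189631629 0.2765999596393645 0.060493947743048226 centre [ 0.4485 -0.2304] base-based [ 0.452  -0.2272] 0.002040369032109925 290
rack scene ((605.8973388671875, -27.132064819335938), (106.69673156738281, 199.61471557617188), 37.60617446899414)
peg 107 [[ 0.636  -0.0691  0.0629]
 [ 0.6331 -0.0671  0.0618]
 [ 0.6308 -0.0655  0.0618]
 [ 0.6319 -0.0638  0.0617]
 [ 0.6341 -0.0653  0.0617]
 [ 0.6385 -0.0634  0.0615]
 [ 0.634  -0.0602  0.0614]
 [ 0.635  -0.0634  0.0613]]
scoop scene ((577.5338134765625, 14.222514152526855), 30.893495559692383) [0.5808 0.0111 0.0697]
tub scene [ 0.4234 -0.0735  0.0479]
rack top ((602.7410888671875, -21.677040100097656), (109.3836441040039, 203.23916625976562), 36.14676284790039)
peg 32 [[ 0.6279 -0.0609  0.0635]
 [ 0.6279 -0.0546  0.0632]
 [ 0.6349 -0.0641  0.0623]
 [ 0.6353 -0.0548  0.0607]
 [ 0.6353 -0.0611  0.0607]
 [ 0.6321 -0.0548  0.0605]
 [ 0.6322 -0.0579  0.0602]
 [ 0.6358 -0.058   0.0593]]
scoop top ((573.3731689453125, 19.205665588378906), 30.036882400512695) [0.5727 0.0196 0.0696]
tub top [ 0.416  -0.0661  0.0479]
```

```bash
python3 - <<'E'
from h import *
def wrist(pos_b,d,mouth,fore=130):
    # radial frame: x radial,y left
    d=d/np.linalg.norm(d); j=np.cross(d,mouth); j/=np.linalg.norm(j)
    Rz=Ro.from_euler('z',-np.radians(pos_b)).as_matrix()
    out=[]
    for s in (1,-1):
        X=-s*j; M=np.c_[X,np.cross(d,X),d]; M=Rz@M
        W=Ro.from_euler('y',-np.radians(fore)).as_matrix()@M
        for e in [Ro.from_matrix(W).as_euler('ZYZ')]:
            out.append((s,np.degrees(e))); 
            out.append((s,np.degrees([e[0]-np.pi,-e[1],e[2]-np.pi])))
    return out
def hd(b,al): b=np.radians(b);al=np.radians(al); return np.array([np.cos(b)*np.cos(al),np.sin(b)*np.cos(al),-np.sin(al)])
for f in (120,140):
  for o in wrist(-27,hd(42,45),hd(42,0),f): print("init",f,o)
  for hb in (85,100,127):
    for o in wrist(-5.6,hd(hb,45),np.array([0,0,-1.]),f): print("fin",hb,f,o)
print(wrist(70,np.array([0,0,-1.]),np.array([-.94,.34,0]),126))
# jug
d=np.load("top0.npy");r=manip.regions_of("jug","top")[0]
P=pts("top",d,r["region"]);
for a,b in((.02,.1),(.1,.16),(.16,.22),(.22,.27)):
    Q=P[(P[:,2]>a)&(P[:,2]<b)]; print(a,Q.min(0),Q.max(0))
E
```

```text
init 120 (1, array([53.6578, 55.0397, -9.4174]))
init 120 (1, array([-126.3422,  -55.0397, -189.4174]))
init 120 (-1, array([ 53.6578,  55.0397, 170.5826]))
init 120 (-1, array([-126.3422,  -55.0397,   -9.4174]))
fin 85 120 (1, array([ 48.9341,  69.6875, 157.4285]))
fin 85 120 (1, array([-131.0659,  -69.6875,  -22.5715]))
fin 85 120 (-1, array([ 48.9341,  69.6875, -22.5715]))
fin 85 120 (-1, array([-131.0659,  -69.6875, -202.5715]))
fin 100 120 (1, array([ 43.9111,  79.1129, 148.1477]))
fin 100 120 (1, array([-136.0889,  -79.1129,  -31.8523]))
fin 100 120 (-1, array([ 43.9111,  79.1129, -31.8523]))
fin 100 120 (-1, array([-136.0889,  -79.1129, -211.8523]))
fin 127 120 (1, array([ 31.4308,  93.4942, 129.6924]))
fin 127 120 (1, array([-148.5692,  -93.4942,  -50.3076]))
fin 127 120 (-1, array([ 31.4308,  93.4942, -50.3076]))
fin 127 120 (-1, array([-148.5692,  -93.4942, -230.3076]))
init 140 (1, array([ 68.4727,  45.206 , -32.2609]))
init 140 (1, array([-111.5273,  -45.206 , -212.2609]))
init 140 (-1, array([ 68.4727,  45.206 , 147.7391]))
init 140 (-1, array([-111.5273,  -45.206 ,  -32
[... 373 characters left out ...]
.6117,  65.2004, -46.9996]))
fin 100 140 (-1, array([-131.3883,  -65.2004, -226.9996]))
fin 127 140 (1, array([ 32.3687,  76.466 , 119.1218]))
fin 127 140 (1, array([-147.6313,  -76.466 ,  -60.8782]))
fin 127 140 (-1, array([ 32.3687,  76.466 , -60.8782]))
fin 127 140 (-1, array([-147.6313,  -76.466 , -240.8782]))
[(1, array([ 0.    , 54.    , -0.1148])), (1, array([-180.    ,  -54.    , -180.1148])), (-1, array([  0.    ,  54.    , 179.8852])), (-1, array([-180.    ,  -54.    ,   -0.1148]))]
0.02 [0.6423 0.3117 0.02  ] [0.7073 0.4034 0.0995]
0.1 [0.6432 0.3116 0.1005] [0.7421 0.4162 0.1595]
0.16 [0.6607 0.3165 0.1603] [0.7366 0.418  0.2199]
0.22 [0.6915 0.3199 0.2203] [0.738  0.3651 0.2571]
```

step_arm(moves=[[1, [0.512, -0.863, -0.227], [0, 0, 1]], [1, [0.512, -0.863, -0.227], [0, 0, 1]], [1, [0.512, -0.863, -0.227], [0, 0, 1]], [1, [0.512, -0.863, -0.227], [0, 0, 1]], [1, [0.512, -0.863, -0.227], [0, 0, 0.23]], [1, [0.512, -0.863, -0.227], [-0.317, 0.77, 0]], [1, [0.512, -0.863, -0.227], [-0.317, 0.77, 0]], [1, [0.512, -0.863, -0.227], [-0.317, 0.77, 0]], [1, [0.512, -0.863, -0.227], [0, 0, 0]], [1, [0.512, -0.863, -0.227], [0, 0, 0]], [1, [0, 0, 0], [0, 0, 0]], [1, [0, 0, 0], [0, 0, 0]]], newtons=30)

```text
clock: 2.85
tcp_pos: [0.5037, 0.2504, 0.1178]
tcp_rot: [1.57, 1.135, -2.754]
force: [-0.8, 0.3, 0.5]
finger_gap: 1.003
```

```bash
python3 - <<'E'
from h import *
s=manip.read_state();print(s["joint_pos"],s["tcp_pos"],s["force"],s["clock"]);R=rot(s["tcp_rot"]);print(R)
p,d=manip.get_image("scene");cv2.imwrite("pics/s1.png",p)
p,d=manip.get_image("top");cv2.imwrite("pics/t1.png",p)
E
```

```text
[-0.4017  0.7181 -0.169   1.7675  0.0463  1.0951  1.3759] [0.5037 0.2504 0.1178] [-0.7873  0.2514  0.4748] 2.85
[[-0.3908 -0.8387 -0.3792]
 [-0.1597 -0.344   0.9253]
 [-0.9065  0.4221  0.0005]]
```

View pics/s1.png

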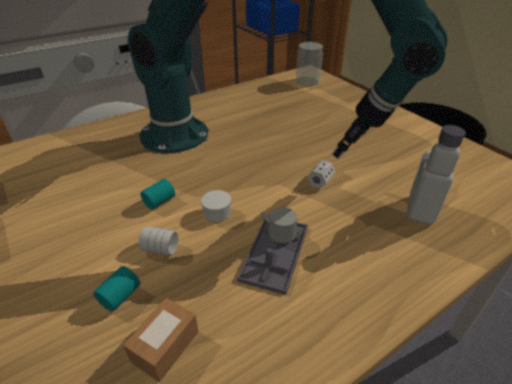

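step_arm(moves=[[1, [-0.188, -0.082, -0.44], [0, 0, 0]], [1, [-0.188, -0.082, -0.44], [0, 0, 0]], [1, [-0.188, -0.082, -0.44], [0, 0, 0]], [1, [-0.188, -0.082, -0.44], [0, 0, 0]], [1, [-0.188, -0.082, -0.44], [0, 0, 0]], [1, [0, 0, 0], [0, 0, 0]], [0, [0, 0, 0], [0, 0, 0]], [0, [0, 0, 0], [0, 0, 0]], [0, [0, 0, 0], [0, 0, 0]], [0, [0, 0, 0], [0, 0, 0]], [0, [0, 0, 0], [0, 0, 0]]], newtons=30)

```text
clock: 4.32
tcp_pos: [0.4582, 0.2309, 0.0088]
tcp_rot: [1.569, 1.138, -2.754]
force: [2.5, 2.7, 6.1]
finger_gap: 0.725
```

```bash
python3 - <<'E'
from h import *
s=manip.read_state();print(s["joint_pos"],s["tcp_pos"],s["force"],s["clock"],s["finger_gap"]);R=rot(s["tcp_rot"]);print(R)
p,d=manip.get_image("scene");q,d=manip.get_image("top")
cv2.imwrite("pics/z3.png",np.hstack([cv2.resize(p[130:220,270:370],(400,360)),cv2.resize(q[165:255,130:230],(400,360))]))
E
```

```text
[-0.4115  0.8308 -0.1609  1.9075  0.0704  0.8402  1.3558] [0.4582 0.2309 0.0088] [2.5312 2.7389 6.149 ] 4.325 0.724547954673782
[[-0.3881 -0.8397 -0.3798]
 [-0.1586 -0.3451  0.9251]
 [-0.9079  0.4192  0.0008]]
```

View pics/z3.png

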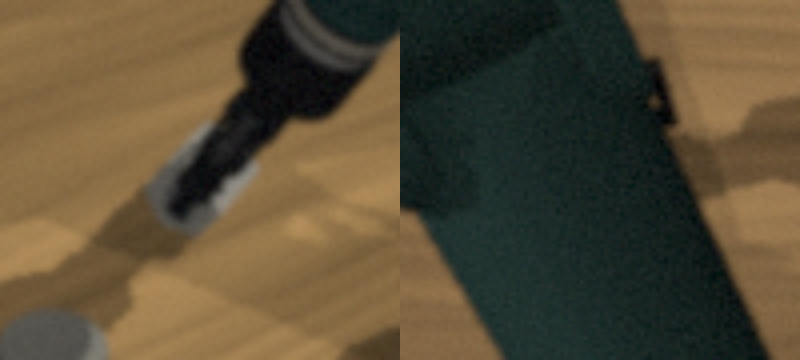

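step_arm(moves=[[0, [0, 0, 0.8], [0, 0, 0]], [0, [0, 0, 0.8], [0, 0, 0]], [0, [0.13, -0.183, 0], [0, 0, -0.96]], [0, [0.13, -0.183, 0], [0, 0, -0.96]], [0, [0.13, -0.183, 0], [0, 0, -0.96]], [0, [0.13, -0.183, 0], [0, 0, -0.96]], [0, [0.13, -0.183, 0], [0, 0, -0.96]], [0, [0.13, -0.183, 0], [0, 0, -0.96]], [0, [0.13, -0.183, 0], [0, 0, -0.96]], [0, [0.13, -0.183, 0], [0, 0, -0.96]], [0, [0.13, -0.183, 0], [0, 0, -0.96]], [0, [0.13, -0.183, 0], [0, 0, -0.96]]])

```text
clock: 5.92
tcp_pos: [0.5216, 0.1365, 0.0875]
tcp_rot: [1.574, 1.136, 1.853]
force: [-0.1, 0.6, -0.7]
finger_gap: 0.724
```

step_arm(moves=[[0, [0, 0, 0], [-0.961, -0.276, 0]], [0, [0, 0, 0], [-0.961, -0.276, 0]], [0, [0, 0, 0], [-0.961, -0.276, 0]], [0, [0, 0, 0], [-0.961, -0.276, 0]], [0, [0, 0, 0], [-0.961, -0.276, 0]], [0, [0, 0, 0], [-0.961, -0.276, 0]], [0, [0, 0, 0], [0, 0, 0]]])

```text
clock: 6.8
tcp_pos: [0.5197, 0.1429, 0.0836]
tcp_rot: [-1.591, 0.961, -1.294]
force: [-0.1, -0.8, -0.5]
finger_gap: 0.724
```

```bash
python3 - <<'E'
from h import *
s=manip.read_state();print(s["joint_pos"],s["tcp_pos"],s["force"],s["clock"],s["finger_gap"]);R=rot(s["tcp_rot"]);print(R)
p,d=manip.get_image("scene");q,d=manip.get_image("top")
cv2.imwrite("pics/z4.png",np.hstack([cv2.resize(p[90:230,220:380],(400,350)),cv2.resize(q[135:275,110:270],(400,350))]))
E
```

```text
[-1.2354  0.9251  0.8732  2.1095 -0.1499  0.5217 -0.1143] [0.5197 0.1429 0.0836] [-0.0767 -0.8451 -0.534 ] 6.8 0.7238382742954335
[[ 0.1562 -0.2432  0.9573]
 [-0.5509  0.783   0.2888]
 [-0.8198 -0.5725 -0.0117]]
```

View pics/z4.png

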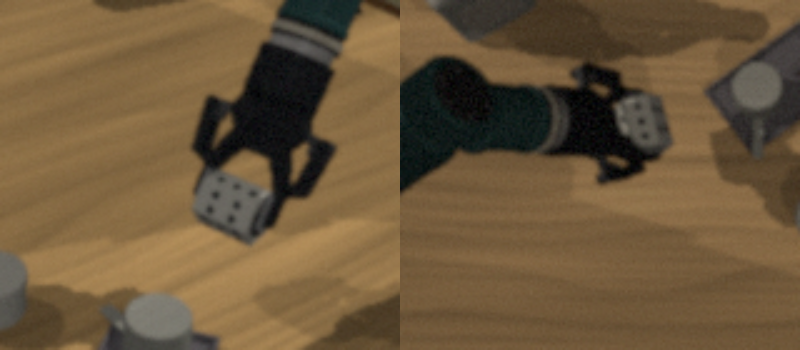

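```bash
python3 - <<'E'
from h import *
p,d=manip.get_image("scene");q,d=manip.get_image("top")
a=np.hstack([cv2.resize(p[155:190,295:335],(400,350),interpolation=cv2.INTER_CUBIC),cv2.resize(q[163:203,348-0-0-0-0-0-0-0-0-0-0-0-0-0-0:388] if 0 else q[165:205,345-0:390] if 0 else q[165:200,350:390] if 0 else q[168:203,345-0:385] if 0 else q[165:200,340:380] if 0 else q[168:203,350-0:390] if 0 else q[165:200,190+ 0+ 155-0:190+195] if 0 else q[167:202,345:385] if 0 else q[165:200,345:385],(400,350))])
cv2.imwrite("pics/z5.png",cv2.resize(p[155:195,290:340],(600,480),interpolation=cv2.INTER_CUBIC))
u,v=px("top",[.517,.152,.1])[0];u=int(u);v=int(v)
cv2.imwrite("pics/z6.png",cv2.resize(q[v-20:v+20,u-25:u+25],(600,480),interpolation=cv2.INTER_CUBIC))
E
```

```text
(no output)
```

View pics/z5.png

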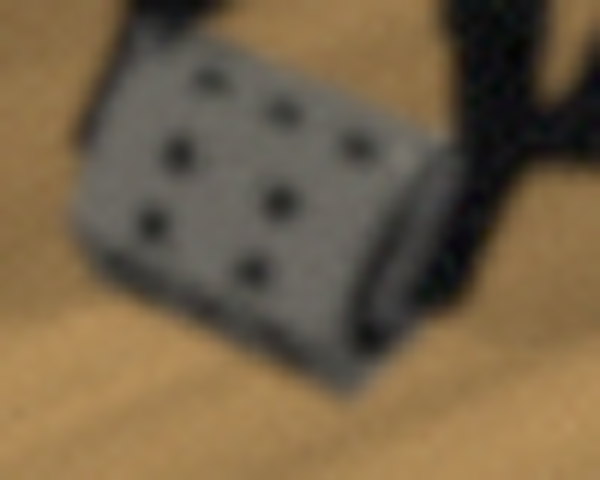

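View pics/z6.png

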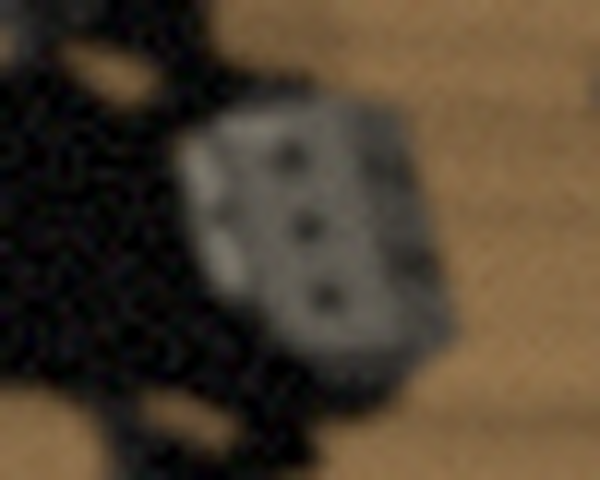

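step_arm(moves=[[0, [0, 0, -0.4], [0, 0, 0]], [0, [0, 0, -0.4], [0, 0, 0]], [0, [0, 0, -0.4], [0, 0, 0]], [0, [0, 0, -0.2], [0, 0, 0]], [0, [0, 0, 0], [0, 0, 0]]])

```text
clock: 7.62
tcp_pos: [0.5212, 0.1374, 0.0165]
tcp_rot: [-1.583, 0.965, -1.3]
force: [0.6, -0.8, -1.6]
finger_gap: 0.721
```

step_arm(moves=[[0, [0, 0, -0.04], [0, 0, 0]], [0, [0, 0, -0.03], [0, 0, 0]], [0, [0, 0, 0], [0, 0, 0]]])

```text
clock: 8.0
tcp_pos: [0.5218, 0.1379, 0.0143]
tcp_rot: [-1.579, 0.966, -1.296]
force: [0.5, -0.3, -1.1]
finger_gap: 0.723
```

step_arm(moves=[[0, [0, 0, -0.04], [0, 0, 0]], [0, [0, 0, -0.04], [0, 0, 0]], [0, [0, 0, 0], [0, 0, 0]]])

```text
clock: 8.38
tcp_pos: [0.5218, 0.1379, 0.0123]
tcp_rot: [-1.579, 0.965, -1.297]
force: [-6.5, 6.8, 18.2]
finger_gap: 0.721
```

step_arm(moves=[[0, [0, 0, -0.03], [0, 0, 0]], [0, [0, 0, 0], [0, 0, 0]]])

```text
clock: 8.62
tcp_pos: [0.5218, 0.1379, 0.0122]
tcp_rot: [-1.579, 0.965, -1.297]
force: [-10.0, 10.9, 28.7]
finger_gap: 0.724
```

step_arm(moves=[[0, [0, 0, 0.03], [0, 0, 0]], [1, [0, 0, 0], [0, 0, 0]], [1, [0, 0, 0], [0, 0, 0]], [1, [0, 0, 0], [0, 0, 0]], [1, [-0.087, 0.303, 0.45], [0, 0, 0]], [1, [-0.087, 0.303, 0.45], [0, 0, 0]], [1, [-0.087, 0.303, 0.45], [0, 0, 0]], [1, [-0.087, 0.303, 0.45], [0, 0, 0]], [1, [0, 0, 0], [0, 0, 0]]])

```text
clock: 9.75
tcp_pos: [0.5051, 0.2001, 0.1006]
tcp_rot: [-1.576, 0.967, -1.291]
force: [0.0, -0.4, -0.7]
finger_gap: 1.001
```

```bash
cat >> h.py <<'E'
def view(pt,name,r=25,names=("scene","top")):
    o=[]
    for n in names:
        p,d=manip.get_image(n); u,v=px(n,pt)[0].astype(int)
        o.append(cv2.resize(p[max(0,v-r):v+r,max(0,u-r):u+r],(400,400),interpolation=cv2.INTER_CUBIC)); np.save(f"{n}L.npy",d)
        cv2.imwrite(f"pics/{name}_{n}.png",p)
    cv2.imwrite(f"pics/{name}.png",np.hstack(o))
def timer():
    for n in ("scene","top"):
        d=np.load(f"{n}L.npy")
        for r in manip.regions_of("timer_center",n)[:1]:
            reg=cv2.erode(r["region"].astype(np.uint8),np.ones((3,3)))>0
            P=pts(n,d,reg); T=P[P[:,2]>.044]
            w,v=np.linalg.eigh(np.cov(T[:,:2].T)); rc=cv2.minAreaRect(T[:,:2].astype(np.float32)*1000)
            print(n,r["conf"],len(T),T.mean(0),v[:,1],rc)
def st():
    s=manip.read_state();print(s["joint_pos"],s["tcp_pos"],s["force"],s["clock"],s["finger_gap"]);print(rot(s["tcp_rot"]))
E
python3 - <<'E'
from h import *
st(); view([.517,.15,.03],"a1"); timer()
E
```

```text
[-1.3316  0.9127  0.8956  2.059  -0.1647  0.6331 -0.1743] [0.5051 0.2001 0.1006] [ 0.0204 -0.3718 -0.7431] 9.75 1.0007315815313726
[[ 0.1567 -0.2321  0.96  ]
 [-0.5458  0.7898  0.28  ]
 [-0.8232 -0.5678 -0.003 ]]
scene 0.9 207 [0.5224 0.1412 0.0492] [-0.9494 -0.3142] ((520.4107666015625, 141.7216796875), (62.54762268066406, 32.25165939331055), 18.29077911376953)
top 0.59 208 [0.5138 0.1499 0.0496] [-0.9668 -0.2557] ((514.3534545898438, 151.1285400390625), (58.461185455322266, 37.76112365722656), 17.38953971862793)
```

View pics/a1.png

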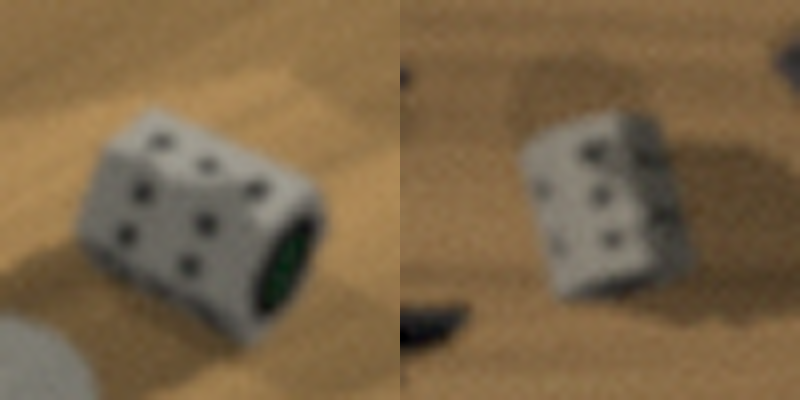

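step_arm(moves=[[1, [0, 0, 0.5], [0, 0, 0]], [1, [0.075, -0.283, 0.07], [0.893, 0.26, 0]], [1, [0.075, -0.283, 0.07], [0.893, 0.26, 0]], [1, [0.075, -0.283, 0.07], [0.893, 0.26, 0]], [1, [0.075, -0.283, 0.07], [0.893, 0.26, 0]], [1, [0.075, -0.283, 0.07], [0.893, 0.26, 0]], [1, [0.075, -0.283, 0.07], [0.893, 0.26, 0]], [1, [0.075, -0.283, 0.07], [0.893, 0.26, 0]], [1, [0, 0, 0], [0, 0, 0]], [1, [0, 0, 0], [0, 0, 0]]])

```text
clock: 11.2
tcp_pos: [0.5296, 0.0988, 0.1485]
tcp_rot: [1.584, 1.042, 1.868]
force: [0.3, 0.3, -1.2]
finger_gap: 0.997
```

```bash
python3 - <<'E'
from h import *
st(); view([.517,.15,.03],"a2"); timer()
E
```

```text
[-0.0657  0.5829  0.1036  2.0368 -0.7606  0.8718  0.9127] [0.5296 0.0988 0.1485] [ 0.2945  0.3102 -1.2421] 11.2 0.9971721019295876
[[-0.1478 -0.2402  0.9594]
 [ 0.4825  0.8293  0.2819]
 [-0.8633  0.5046 -0.0067]]
scene 0.64 217 [0.5236 0.1428 0.0493] [-0.9553 -0.2955] ((521.5068359375, 144.76124572753906), (58.114845275878906, 33.53593444824219), 13.395040512084961)
top 0.51 5 [0.5294 0.1722 0.0475] [-0.9996  0.0274] ((529.3362426757812, 172.2367401123047), (0.0776815414428711, 11.479194641113281), 88.31698608398438)
```

View pics/a2_scene.png

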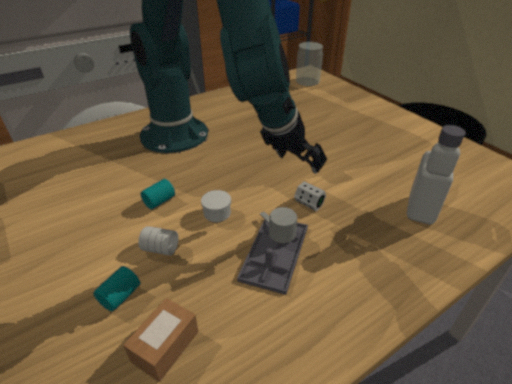

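step_arm(moves=[[1, [0, 0.02, -0.44], [0, 0, 0]], [1, [0, 0.02, -0.44], [0, 0, 0]], [1, [-0.078, 0.265, -0.475], [0, 0, 0]], [1, [-0.078, 0.265, -0.475], [0, 0, 0]], [1, [-0.078, 0.265, -0.475], [0, 0, 0]], [1, [-0.05, 0.265, -0.475], [0, 0, 0]], [1, [0, 0, 0], [0, 0, 0]]])

```text
clock: 12.28
tcp_pos: [0.5136, 0.1558, 0.008]
tcp_rot: [1.59, 1.039, 1.877]
force: [-0.5, -0.2, -0.2]
finger_gap: 0.996
```

```bash
python3 - <<'E'
from h import *
st(); view([.517,.15,.03],"a3")
E
```

```text
[-0.0561  0.8066 -0.0502  2.0965 -0.9762  0.5938  1.1108] [0.5136 0.1558 0.008 ] [-0.49   -0.2329 -0.1989] 12.275 0.9962240406622468
[[-0.1527 -0.2418  0.9582]
 [ 0.4831  0.8276  0.2858]
 [-0.8621  0.5066 -0.0096]]
```

View pics/a3.png

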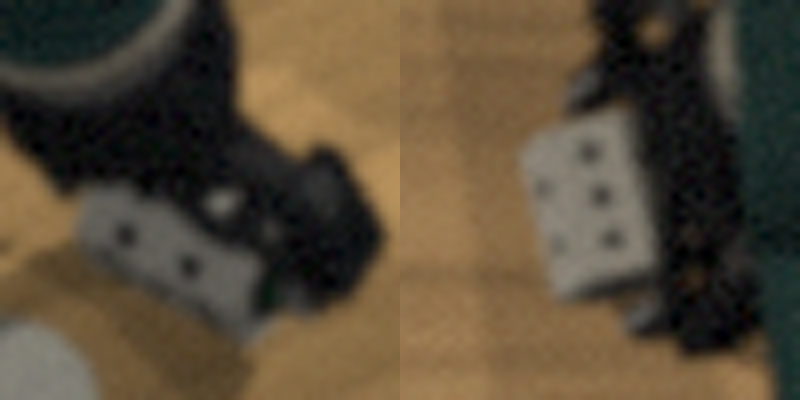

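step_arm(moves=[[0, [0, 0, 0.02], [0, 0, 0]], [0, [0, 0, 0], [0, 0, 0]], [0, [0, 0, 0], [0, 0, 0]], [0, [0, 0, 0], [0, 0, 0]], [0, [0, 0, 0.5], [0, 0, 0]], [0, [0, 0, 0.7], [0, 0, 0]], [0, [0, 0, 0], [-0.96, -0.284, 0]], [0, [0, 0, 0], [-0.96, -0.284, 0]], [0, [0, 0, 0], [-0.96, -0.284, 0]], [0, [0, 0, 0], [-0.96, -0.284, 0]], [0, [0, 0, 0], [-0.96, -0.284, 0]], [0, [0, 0, 0], [-0.96, -0.284, 0]]])

```text
clock: 13.88
tcp_pos: [0.5161, 0.1561, 0.0721]
tcp_rot: [-1.571, 1.047, -1.286]
force: [0.8, -0.5, -3.6]
finger_gap: 0.723
```

```bash
python3 - <<'E'
from h import *
st(); view([.517,.15,.09],"a4")
E
```

```text
[-1.2324  0.9271  0.8914  2.1177 -0.3493  0.5071  0.0656] [0.5161 0.1561 0.0721] [ 0.8201 -0.5016 -3.5877] 13.875 0.7234101226540849
[[ 0.1406 -0.2442  0.9595]
 [-0.4796  0.831   0.2818]
 [-0.8662 -0.4998 -0.0002]]
```

View pics/a4.png

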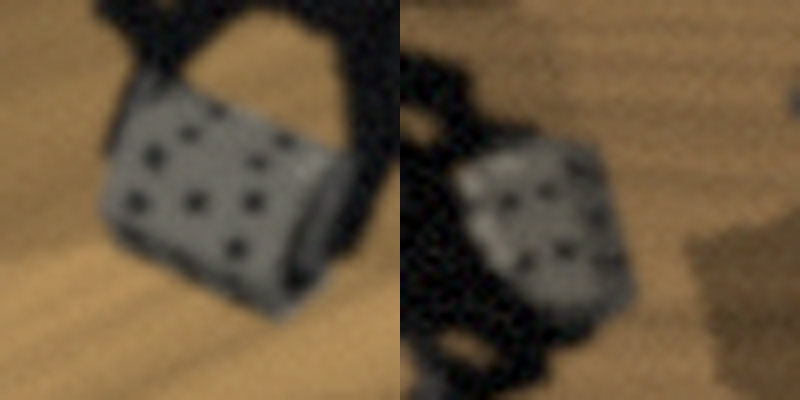

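step_arm(moves=[[0, [0, 0, -0.4], [0, 0, 0]], [0, [0, 0, -0.4], [0, 0, 0]], [0, [0, 0, -0.3], [0, 0, 0]], [0, [0, 0, -0.08], [0, 0, 0]], [0, [0, 0, 0], [0, 0, 0]]])

```text
clock: 14.6
tcp_pos: [0.5162, 0.1527, 0.0141]
tcp_rot: [-1.576, 1.053, -1.296]
force: [-5.6, 4.9, 15.9]
finger_gap: 0.722
```

step_arm(moves=[[0, [0, 0, -0.04], [0, 0, 0]], [0, [0, 0, 0], [0, 0, 0]]])

```text
clock: 14.85
tcp_pos: [0.5162, 0.1527, 0.0141]
tcp_rot: [-1.576, 1.053, -1.296]
force: [-10.5, 8.9, 32.0]
finger_gap: 0.724
```

step_arm(moves=[[0, [0, 0, -0.04], [0, 0, 0]], [0, [0, 0, 0], [0, 0, 0]]])

```text
clock: 15.1
tcp_pos: [0.5162, 0.1526, 0.0136]
tcp_rot: [-1.576, 1.053, -1.297]
force: [-13.6, 13.0, 44.6]
finger_gap: 0.726
```

Contact; ease up, release, retreat along the tool.

step_arm(moves=[[0, [0, 0, 0.07], [0, 0, 0]], [1, [0, 0, 0], [0, 0, 0]], [1, [0, 0, 0], [0, 0, 0]], [1, [0, 0, 0], [0, 0, 0]], [1, [-0.077, 0.264, 0.476], [0, 0, 0]], [1, [-0.077, 0.264, 0.476], [0, 0, 0]], [1, [-0.077, 0.264, 0.476], [0, 0, 0]], [1, [-0.077, 0.264, 0.476], [0, 0, 0]], [1, [-0.077, 0.264, 0.476], [0, 0, 0]], [1, [0, 0, 0.5], [0, 0, 0]]])

```text
clock: 16.35
tcp_pos: [0.4967, 0.222, 0.1558]
tcp_rot: [-1.576, 1.051, -1.289]
force: [-0.8, 0.4, -0.1]
finger_gap: 1.003
```

```bash
python3 - <<'E'
from h import *
st(); view([.517,.15,.03],"a5"); timer()
for n in ("scene","top"):
    d=np.load(f"{n}L.npy"); r=manip.regions_of("timer_center",n)[0]
    P=pts(n,d,cv2.erode(r["region"].astype(np.uint8),np.ones((3,3)))>0);T=P[P[:,2]>.046]
    A=np.c_[T[:,:2]-T[:,:2].mean(0),np.ones(len(T))];print("slope",np.linalg.lstsq(A,T[:,2],rcond=None)[0])
E
```

```text
[-1.4074  0.8455  1.0262  2.0396 -0.2862  0.7413 -0.0103] [0.4967 0.222  0.1558] [-0.7904  0.4356 -0.0951] 16.35 1.0031781231718588
[[ 0.1379 -0.2465  0.9593]
 [-0.4769  0.8323  0.2825]
 [-0.868  -0.4965 -0.0028]]
scene 0.95 204 [0.519  0.155  0.0492] [-0.9634 -0.2679] ((517.8084716796875, 155.70098876953125), (59.59980392456055, 29.51508903503418), 12.955659866333008)
top 0.92 210 [0.5086 0.1624 0.0496] [-0.9725 -0.2328] ((509.3296203613281, 162.802978515625), (58.205013275146484, 39.1280403137207), 16.005836486816406)
slope [-0.0143  0.056   0.0496]
slope [0.0033 0.0109 0.0499]
```

View pics/a5.png

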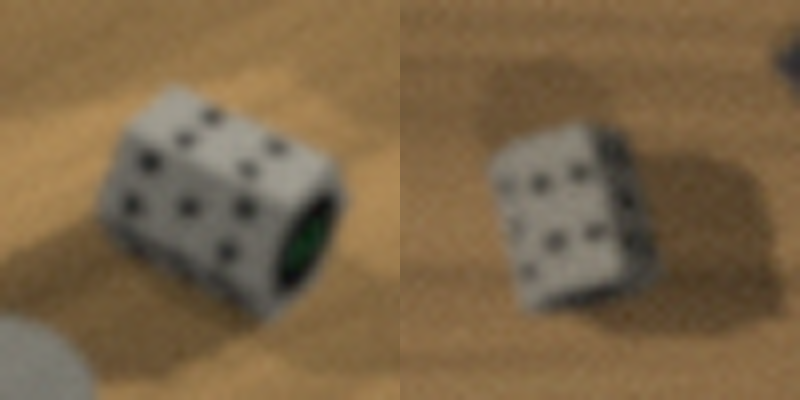

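step_arm(moves=[[1, [-0.05, -0.848, 0.05], [0.96, 0.284, 0]], [1, [-0.05, -0.848, 0.05], [0.96, 0.284, 0]], [1, [-0.05, -0.848, 0.05], [0.96, 0.284, 0]], [1, [-0.05, -0.848, 0.05], [0, 0, -0.92]], [1, [-0.05, -0.848, 0], [0, 0, -0.92]], [1, [-0.1, -0.848, 0], [0, 0, -0.92]], [1, [-0.15, -0.848, 0], [0, 0, -0.92]], [1, [-0.25, -0.848, 0], [0, 0, -0.92]], [1, [-0.35, -0.848, 0], [0, 0, -0.92]], [1, [-0.38, -0.848, 0], [0, 0, -0.92]], [1, [-0.35, -0.848, 0], [0, 0, 0]], [1, [-0.35, -0.848, 0], [0, 0, 0]]])

```text
clock: 18.15
tcp_pos: [0.387, -0.2813, 0.163]
tcp_rot: [-1.932, 1.538, -2.771]
force: [0.6, 0.3, -0.1]
finger_gap: 0.995
```

step_arm(moves=[[1, [0, 0, 0], [0.602, -0.669, 0]], [1, [0, 0, 0], [0.602, -0.669, 0]], [1, [0, 0, 0], [0.602, -0.669, 0]], [1, [0, 0, 0], [0.602, -0.669, 0]], [1, [0, 0, 0], [0.602, -0.669, 0]], [1, [0, 0, 0], [0, 0, 0]]])

```text
clock: 18.9
tcp_pos: [0.3857, -0.2824, 0.1618]
tcp_rot: [1.59, 0.817, 0.745]
force: [0.4, -0.3, -0.1]
finger_gap: 1.0
```

```bash
python3 - <<'E'
from h import *
st(); view([.45,-.23,.03],"b1",40)
E
```

```text
[ 0.6594  0.6019  0.4416  2.2635 -1.2173  1.0781  1.2484] [ 0.3857 -0.2824  0.1618] [ 0.3965 -0.2751 -0.0745] 18.9 1.0002946319462935
[[ 0.5031  0.5485  0.6678]
 [ 0.464   0.4805 -0.7442]
 [-0.7291  0.6843 -0.0128]]
```

View pics/b1_scene.png

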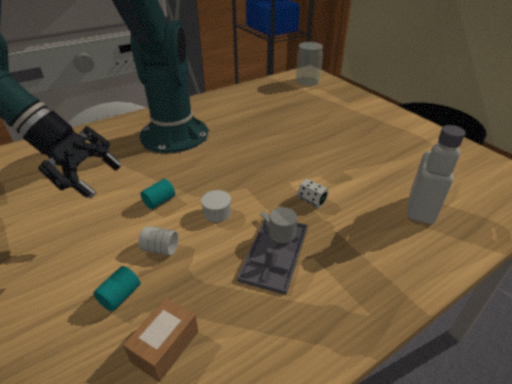

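View pics/b1_top.png

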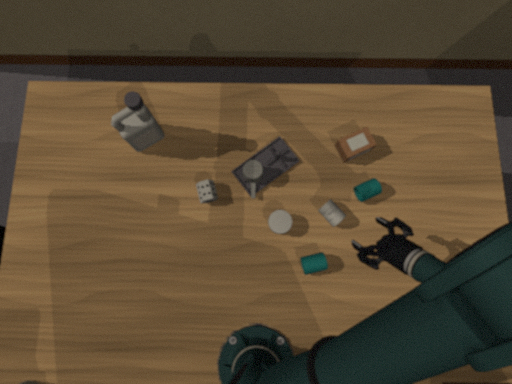

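step_arm(moves=[[1, [0.02, -0.06, -0.5], [0, 0, 0]], [1, [0.02, -0.06, -0.5], [0, 0, 0]], [1, [0.2, 0.184, -0.29], [0, 0, 0]], [1, [0.2, 0.184, -0.29], [0, 0, 0]], [1, [0.2, 0.184, -0.29], [0, 0, 0]], [1, [0, 0, 0], [0, 0, 0]]])

```text
clock: 19.75
tcp_pos: [0.4219, -0.2556, 0.0705]
tcp_rot: [1.584, 0.814, 0.755]
force: [0.2, 0.2, 0.0]
finger_gap: 1.0
```

```bash
python3 - <<'E'
from h import *
st(); view([.45,-.23,.03],"b2",36)
E
```

```text
[ 0.6423  0.7791  0.3403  2.2841 -1.4414  1.003   1.45  ] [ 0.4219 -0.2556  0.0705] [0.2084 0.1812 0.0034] 19.75 0.9998573780560122
[[ 0.5     0.5387  0.6781]
 [ 0.4704  0.4885 -0.7349]
 [-0.7272  0.6864 -0.0092]]
```

View pics/b2.png

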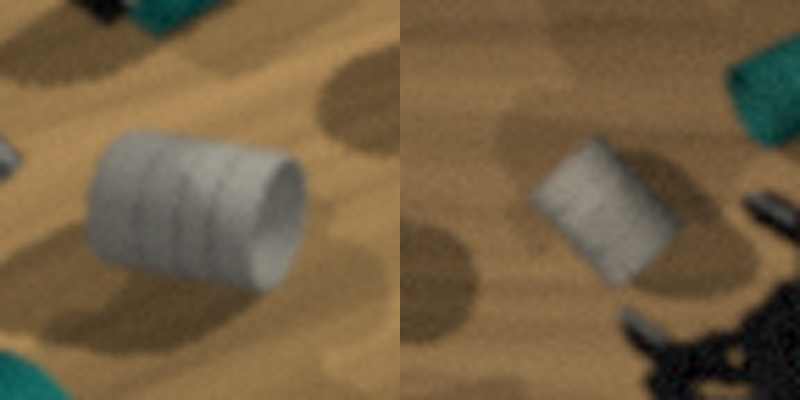

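step_arm(moves=[[1, [0.17, 0.15, -0.29], [0, 0, 0]], [1, [0.17, 0.15, -0.29], [0, 0, 0]], [1, [0.17, 0.15, -0.29], [0, 0, 0]], [1, [0, 0, 0], [0, 0, 0]]])

```text
clock: 20.35
tcp_pos: [0.4469, -0.2358, 0.0286]
tcp_rot: [1.581, 0.809, 0.746]
force: [-0.6, -0.0, 0.5]
finger_gap: 0.994
```

```bash
python3 - <<'E'
from h import *
st(); view([.45,-.23,.03],"b3",36)
E
```

```text
[ 0.8231  0.8286  0.0025  2.2763 -1.5329  0.7644  1.5076] [ 0.4469 -0.2358  0.0286] [-0.615  -0.0075  0.4641] 20.35 0.9937687155398652
[[ 0.5071  0.5385  0.6729]
 [ 0.4683  0.4833 -0.7397]
 [-0.7236  0.6902 -0.0071]]
```

View pics/b3.png

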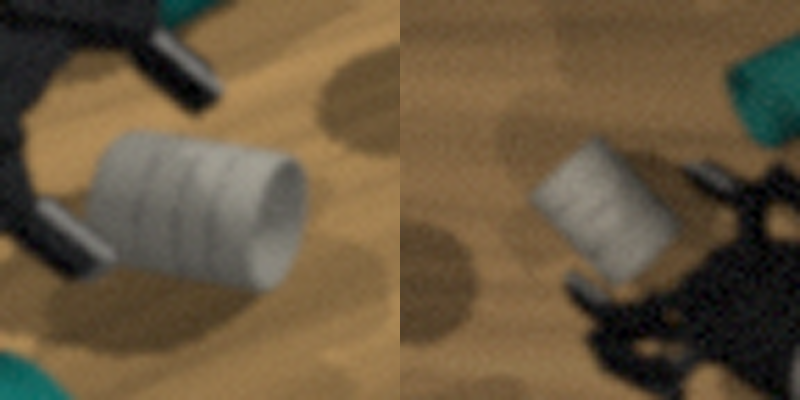

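step_arm(moves=[[1, [0, 0, 0], [-0.47, 0.52, 0]], [1, [0.08, 0.09, -0.17], [0, 0, 0]], [1, [0.08, 0.09, -0.17], [0, 0, 0]], [1, [0, 0, 0], [0, 0, 0]]])

```text
clock: 20.95
tcp_pos: [0.4529, -0.2282, 0.0095]
tcp_rot: [1.586, 0.938, 0.748]
force: [-0.1, -0.5, 0.1]
finger_gap: 0.998
```

```bash
python3 - <<'E'
from h import *
st(); view([.45,-.23,.03],"b4",36)
E
```

```text
[ 0.9534  0.8267 -0.2865  2.2744 -1.5296  0.4224  1.4395] [ 0.4529 -0.2282  0.0095] [-0.0523 -0.4613  0.0746] 20.95 0.9984634715459126
[[ 0.4334  0.6013  0.6713]
 [ 0.4025  0.5373 -0.7411]
 [-0.8063  0.5914 -0.0091]]
```

View pics/b4.png

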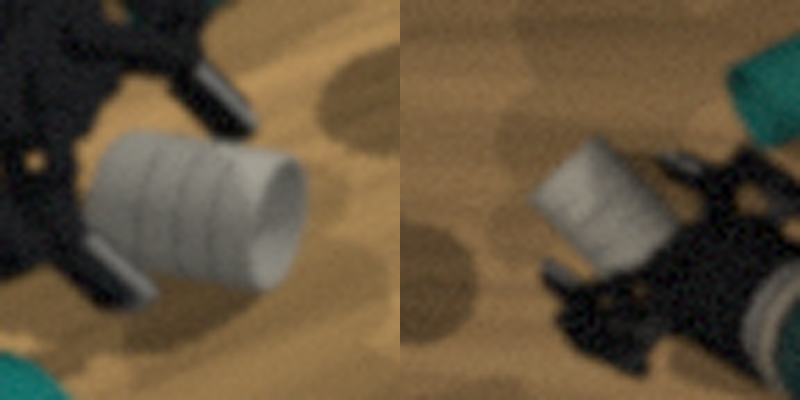

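step_arm(moves=[[0, [0, 0, 0], [0, 0, 0]], [0, [0, 0, 0], [0, 0, 0]], [0, [0, 0, 0], [0, 0, 0]], [0, [0, 0, 0], [0, 0, 0]], [0, [0, 0, 0], [0, 0, 0]], [0, [0, 0, 0.2], [0, 0, 0]], [0, [0, 0, 0.6], [0, 0, 0]], [0, [0, 0, 0.6], [0, 0, 0]], [0, [0, 0, 0], [0, 0, 0]]], newtons=25)

```text
clock: 22.18
tcp_pos: [0.4547, -0.2273, 0.0814]
tcp_rot: [1.579, 0.937, 0.746]
force: [-0.6, -0.0, -0.4]
finger_gap: 0.638
```

```bash
python3 - <<'E'
from h import *
st(); view([.45,-.23,.09],"b5",36)
E
```

```text
[ 0.9064  0.6696 -0.2278  2.2765 -1.3114  0.5086  1.157 ] [ 0.4547 -0.2273  0.0814] [-0.6018 -0.0145 -0.3735] 22.175 0.6384663993213298
[[ 0.4351  0.5974  0.6736]
 [ 0.4018  0.5406 -0.7391]
 [-0.8057  0.5923 -0.0048]]
```

View pics/b5.png

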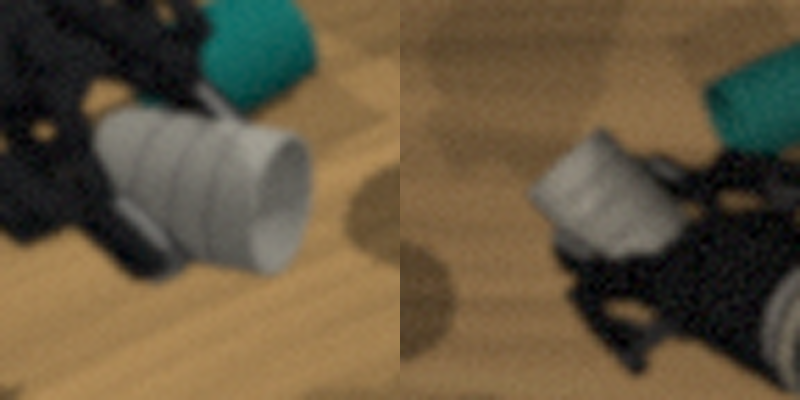

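```bash
python3 - <<'E'
from h import *
R=rot(manip.read_state()["tcp_rot"]); x=R[:,0]
R1=Ro.from_rotvec(np.pi*x).as_matrix()@R
for hb in (115,130,145):
    b=np.radians(hb); xf=np.array([np.cos(b)*.806,np.sin(b)*.806,-.592]); dn=np.array([0,0,-1.])
    y=(dn-.592*xf)/.806; y/=np.linalg.norm(y); Rf=np.c_[xf,y,np.cross(xf,y)]
    v=Ro.from_matrix(Rf@R1.T).as_rotvec(degrees=True); print(hb,v/10,np.linalg.norm(v)); print(Rf)
E
```

```text
115 [ 1.8161 -0.4148  7.2056] 74.42510433336543
[[-0.3406  0.2502 -0.9064]
 [ 0.7305 -0.5366 -0.4226]
 [-0.592  -0.8059  0.    ]]
130 [ 1.9138 -0.1798  8.6915] 89.01507126656462
[[-0.5181  0.3805 -0.7661]
 [ 0.6174 -0.4535 -0.6428]
 [-0.592  -0.8059 -0.    ]]
145 [ 1.9948  0.0743 10.1761] 103.7008210879497
[[-0.6602  0.485  -0.5736]
 [ 0.4623 -0.3396 -0.8192]
 [-0.592  -0.8059  0.    ]]
```

step_arm(moves=[[0, [0, 0, 0.8], [0, 0, 0]], [0, [0, 0, 0.8], [0, 0, 0]], [0, [0.1, 0.1, 0.3], [0.435, 0.402, -0.806]], [0, [0.1, 0.1, 0.3], [0.435, 0.402, -0.806]], [0, [0.1, 0.1, 0.3], [0.435, 0.402, -0.806]], [0, [0.1, 0.1, 0], [0.435, 0.402, -0.806]], [0, [0.1, 0.1, 0], [0.435, 0.402, -0.806]], [0, [0.1, 0.1, 0], [0.435, 0.402, -0.806]]])

```text
clock: 23.28
tcp_pos: [0.4835, -0.1967, 0.2034]
tcp_rot: [2.641, 0.936, 0.751]
force: [-0.1, -0.5, -0.5]
finger_gap: 0.64
```

```bash
python3 - <<'E'
from h import *
st()
E
```

```text
[ 0.6007  0.4249  0.0622  2.2347 -1.1354  0.7314 -0.2628] [ 0.4835 -0.1967  0.2034] [-0.1208 -0.4641 -0.5115] 23.275 0.6404228744016001
[[ 0.4336  0.8811 -0.189 ]
 [ 0.4045 -0.3777 -0.8329]
 [-0.8052  0.2847 -0.5202]]
```

step_arm(moves=[[0, [0.15, 0.06, 0.06], [0.435, 0.402, -0.806]], [0, [0.15, 0.06, 0.06], [0.435, 0.402, -0.806]], [0, [0.15, 0.06, 0.06], [0.435, 0.402, -0.806]], [0, [0.15, 0.06, 0.06], [0.435, 0.402, -0.806]], [0, [0.15, 0.06, 0.06], [0.435, 0.402, -0.806]], [0, [0.15, 0.06, 0.06], [0.435, 0.402, -0.806]], [0, [0.15, 0.06, 0.06], [0.435, 0.402, -0.806]], [0, [0.15, 0.06, 0.06], [0.435, 0.402, -0.806]], [0, [0.15, 0.06, 0.06], [0.435, 0.402, -0.806]], [0, [0.15, 0.06, 0], [0.435, 0.402, -0.806]], [0, [0.15, 0.06, 0], [0.435, 0.402, -0.806]], [0, [0.15, 0.06, 0], [0.435, 0.402, -0.806]]])

```text
clock: 24.78
tcp_pos: [0.5735, -0.1607, 0.2299]
tcp_rot: [-1.551, 0.939, 0.747]
force: [-0.3, -0.7, -0.6]
finger_gap: 0.643
```

```bash
python3 - <<'E'
from h import *
st()
R=rot(manip.read_state()["tcp_rot"]);
for hb in (115,130):
    b=np.radians(hb); xf=np.array([np.cos(b)*.806,np.sin(b)*.806,-.592]); dn=np.array([0,0,-1.])
    y=(dn-.592*xf)/.806; y/=np.linalg.norm(y); Rf=np.c_[xf,y,np.cross(xf,y)]
    print(Ro.from_matrix(Rf@R.T).as_rotvec(degrees=True)/10)
view([.57,-.16,.22],"c1",40)
E
```

```text
[ 0.2123  0.4515  0.368   2.1233 -1.2073  0.8267 -2.4848] [ 0.5735 -0.1607  0.2299] [-0.269  -0.6853 -0.6069] 24.775 0.6431889124792107
[[ 0.4334 -0.6058 -0.6672]
 [ 0.4012 -0.5332  0.7448]
 [-0.807  -0.5905  0.0119]]
[ 1.8215 -0.4471  7.2437]
[ 1.9239 -0.2121  8.7294]
```

View pics/c1_scene.png

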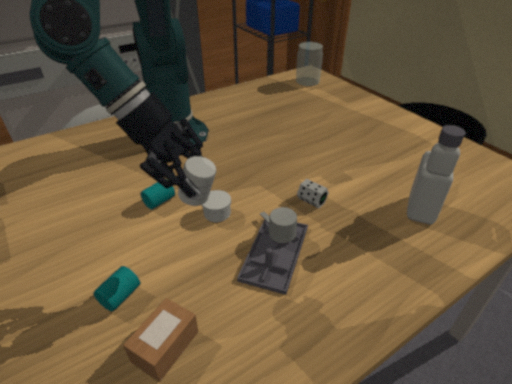

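step_arm(moves=[[0, [0.107, 0.253, 0], [0.214, -0.024, 0.97]], [0, [0.107, 0.253, 0], [0.214, -0.024, 0.97]], [0, [0.107, 0.253, 0], [0.214, -0.024, 0.97]], [0, [0.107, 0.253, 0], [0.214, -0.024, 0.97]], [0, [0.107, 0.253, 0], [0.214, -0.024, 0.97]], [0, [0.107, 0.253, 0], [0.214, -0.024, 0.97]], [0, [0.107, 0.253, 0], [0.214, -0.024, 0.97]], [0, [0.107, 0.253, 0], [0.214, -0.024, 0.97]], [0, [0.107, 0.253, 0], [0.214, -0.024, 0.97]], [0, [0, 0, 0], [0, 0, 0]], [0, [0, 0, 0], [0, 0, 0]]])

```text
clock: 26.25
tcp_pos: [0.6212, -0.0482, 0.2308]
tcp_rot: [-1.579, 0.63, 2.266]
force: [-0.6, 0.2, -0.3]
finger_gap: 0.639
```

```bash
python3 - <<'E'
from h import *
st()
view([.63,-.06,.22],"c2",40)
for n in ("scene","top"):
    d=np.load(n+"L.npy")
    for r in manip.regions_of("cup_center",n):
        P=pts(n,d,r["region"]);print(n,r["conf"],r["box"],np.median(P,0),P.min(0),P.max(0))
E
```

```text
[ 0.2019  0.8355  0.0723  1.4437 -0.5332  1.703  -1.9962] [ 0.6212 -0.0482  0.2308] [-0.6178  0.2081 -0.2552] 26.25 0.6386087532216419
[[-0.5172  0.3841 -0.7648]
 [ 0.6205 -0.4472 -0.6442]
 [-0.5895 -0.8078 -0.007 ]]
scene 0.76 [277.1, 180.8, 21.3, 49.1] [ 0.6546 -0.0578  0.2206] [ 0.6153 -0.0852  0.2013] [ 0.6603 -0.0372  0.2732]
scene 0.7 [115.9, 287.9, 47.5, 48.3] [ 0.5371 -0.3502  0.0458] [ 0.4558 -0.3931 -0.0027] [ 0.5626 -0.3027  0.0571]
scene 0.57 [152.6, 197.0, 23.6, 26.8] [ 0.3123 -0.1954  0.0413] [ 0.2768 -0.2136 -0.0014] [ 0.3305 -0.1701  0.0557]
top 0.75 [281.5, 133.3, 23.8, 30.3] [ 0.6197 -0.0554  0.2703] [ 0.5979 -0.0835  0.2013] [ 0.6552 -0.032   0.2756]
```

View pics/c2_scene.png

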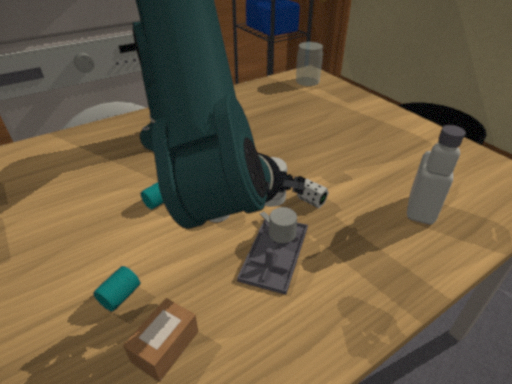

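View pics/c2.png

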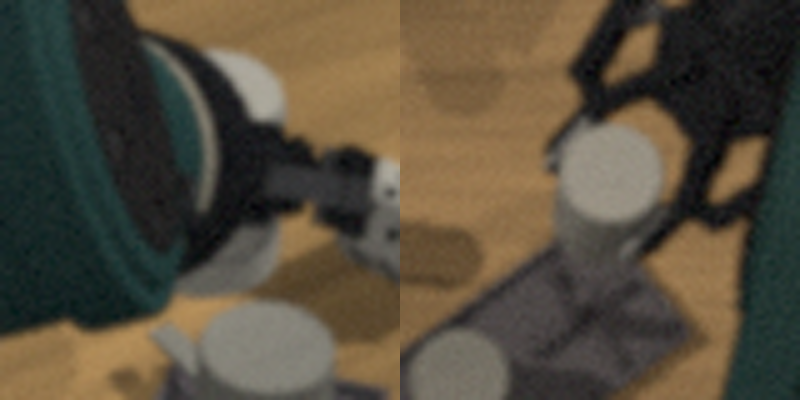

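```bash
python3 - <<'E'
from h import *
from scipy.optimize import least_squares
A={}
for n in ("scene","top"):
    d=np.load(n+"L.npy"); r=[r for r in manip.regions_of("cup_center",n)]
    for q in r:
        P=pts(n,d,cv2.erode(q["region"].astype(np.uint8),np.ones((3,3)))>0)
        if np.median(P,0)[2]>.15: A[n]=P; break
T=A["top"]; D=T[T[:,2]>.266]; print("disc",len(D),D.mean(0),cv2.minEnclosingCircle(D[:,:2].astype(np.float32)*1000))
B=np.c_[D[:,:2]-D[:,:2].mean(0),np.ones(len(D))];print("slope",np.linalg.lstsq(B,D[:,2],rcond=None)[0])
for n in A:
    P=A[n]; P=P[(P[:,2]<.264)&(P[:,2]>.204)]
    def f(p): 
        ax=np.array([p[2],p[3],1]);ax/=np.linalg.norm(ax)
        q=P-[p[0],p[1],.237]; return np.linalg.norm(q-np.outer(q@ax,ax),axis=1)-.0275
    r=least_squares(f,[.633,-.06,0,0],loss="soft_l1",f_scale=.002); print(n,len(P),r.x,np.sqrt(np.mean(f(r.x)**2)))
P=np.vstack([A[n] for n in A]);P=P[(P[:,2]<.264)&(P[:,2]>.204)]
r=least_squares(f,[.633,-.06,0,0],loss="soft_l1",f_scale=.002); print(len(P),r.x)
E
```

```text
disc 257 [ 0.6251 -0.0583  0.2713] ((626.1345825195312, -58.066795349121094), 24.675182342529297)
slope [0.0195 0.0072 0.2713]
scene 91 [ 0.6322 -0.0631  0.0262 -0.0178] 0.0007976662688442658
top 75 [ 0.6302 -0.0599 -0.0178  0.0126] 0.0005369845637568193
166 [ 0.6306 -0.0601 -0.0422  0.0481]
```

step_arm(moves=[[0, [0.08, 0, -0.9], [0, 0, 0]], [0, [0, 0, -0.9], [0, 0, 0]], [0, [0, 0, -0.6], [0, 0, 0]], [0, [0, 0, 0], [0, 0, 0]], [0, [0, 0, 0], [0, 0, 0]]])

```text
clock: 27.18
tcp_pos: [0.6268, -0.0475, 0.1133]
tcp_rot: [-1.582, 0.632, 2.264]
force: [0.2, -0.3, -0.3]
finger_gap: 0.64
```

```bash
python3 - <<'E'
from h import *
st()
view([.634,-.062,.1],"c3",34)
E
```

```text
[ 0.2044  0.9738  0.0639  1.4545 -0.5354  1.5687 -1.9249] [ 0.6268 -0.0475  0.1133] [ 0.1702 -0.3349 -0.3449] 27.175 0.6404389018577977
[[-0.5157  0.3867 -0.7645]
 [ 0.6202 -0.4472 -0.6445]
 [-0.5911 -0.8065 -0.0092]]
```

View pics/c3.png

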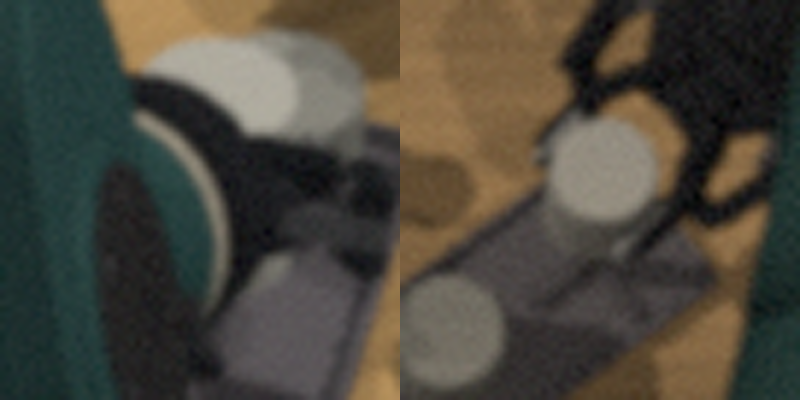

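View pics/c3_scene.png

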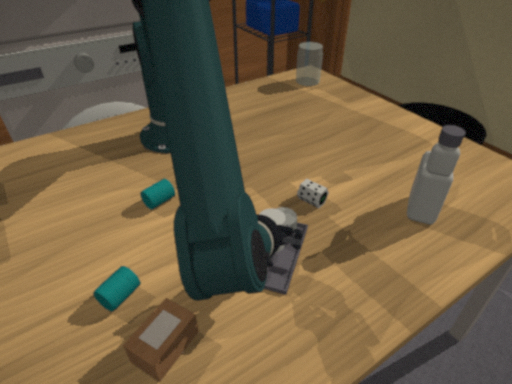

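```bash
python3 - <<'E'
from h import *
for n in ("scene","top"):
    d=np.load(n+"L.npy"); P=pts(n,d,np.ones_like(d,bool))
    Q=P[(P[:,0]>.55)&(P[:,0]<.95)&(P[:,1]<-.1)&(P[:,1]>-.42)&(P[:,2]>.066)&(P[:,2]<.4)]
    i=np.argsort(Q[:,2]); print(n,len(Q),Q[i[:200:20]]); 
    if n=="top":
        D=P[(np.hypot(P[:,0]-.632,P[:,1]+.062)<.04)&(P[:,2]>.145)&(P[:,2]<.16)]; print(D.mean(0),len(D))
    S=P[(np.hypot(P[:,0]-.577,P[:,1]-.015)<.045)&(P[:,2]>.064)&(P[:,2]<.075)]; print("scoop",S.mean(0),len(S))
E
```

```text
scene 11076 [[ 0.719  -0.1009  0.1759]
 [ 0.735  -0.1236  0.1929]
 [ 0.7221 -0.1065  0.2011]
 [ 0.7465 -0.1381  0.2061]
 [ 0.7459 -0.1377  0.2098]
 [ 0.7168 -0.1071  0.2129]
 [ 0.744  -0.1328  0.2161]
 [ 0.7308 -0.1196  0.2187]
 [ 0.7414 -0.1312  0.2217]
 [ 0.6948 -0.1094  0.2231]]
scoop [0.5829 0.0267 0.0701] 199
top 1294 [[ 0.6109 -0.1202  0.1383]
 [ 0.6507 -0.1196  0.1474]
 [ 0.6207 -0.1039  0.154 ]
 [ 0.6368 -0.1092  0.16  ]
 [ 0.6111 -0.1197  0.1653]
 [ 0.6335 -0.1308  0.1701]
 [ 0.635  -0.1387  0.1746]
 [ 0.6312 -0.1355  0.1766]
 [ 0.6303 -0.1323  0.179 ]
 [ 0.68   -0.1016  0.1812]]
[ 0.6332 -0.0608  0.1535] 315
scoop [0.5732 0.0188 0.0697] 306
```

step_arm(moves=[[0, [-0.02, 0.03, -0.4], [0, 0, 0]], [0, [-0.02, 0.03, -0.4], [0, 0, 0]], [0, [0, 0, -0.3], [0, 0, 0]], [0, [0, 0, -0.14], [0, 0, 0]], [0, [0, 0, 0], [0, 0, 0]]])

```text
clock: 27.9
tcp_pos: [0.6236, -0.0443, 0.0491]
tcp_rot: [-1.579, 0.63, 2.266]
force: [-0.1, -0.0, -0.5]
finger_gap: 0.636
```

step_arm(moves=[[0, [0, 0, -0.05], [0, 0, 0]], [0, [0, 0, 0], [0, 0, 0]]])

```text
clock: 28.15
tcp_pos: [0.6243, -0.0444, 0.0478]
tcp_rot: [-1.581, 0.632, 2.265]
force: [-0.6, 0.4, -0.9]
finger_gap: 0.638
```

step_arm(moves=[[0, [0, 0, -0.05], [0, 0, 0]], [0, [0, 0, 0], [0, 0, 0]]])

```text
clock: 28.4
tcp_pos: [0.6243, -0.0443, 0.0458]
tcp_rot: [-1.581, 0.631, 2.265]
force: [0.7, -0.6, 2.9]
finger_gap: 0.639
```

step_arm(moves=[[0, [0, 0, -0.03], [0, 0, 0]], [0, [0, 0, 0], [0, 0, 0]]])

```text
clock: 28.65
tcp_pos: [0.6244, -0.0444, 0.0456]
tcp_rot: [-1.582, 0.63, 2.265]
force: [0.3, -0.8, 7.4]
finger_gap: 0.639
```

```bash
python3 - <<'E'
from h import *
st()
view([.634,-.062,.06],"c4",34)
for n in ("scene","top"):
    d=np.load(n+"L.npy"); P=pts(n,d,np.ones_like(d,bool))
    D=P[(np.hypot(P[:,0]-.634,P[:,1]+.062)<.03)&(P[:,2]>.079)&(P[:,2]<.1)]; print(n,D.mean(0),len(D))
    B=np.c_[D[:,:2]-D[:,:2].mean(0),np.ones(len(D))];print("slope",np.linalg.lstsq(B,D[:,2],rcond=None)[0])
E
```

```text
[ 0.205   1.0573  0.0576  1.4542 -0.5412  1.4968 -1.8881] [ 0.6244 -0.0444  0.0456] [ 0.3435 -0.8352  7.3682] 28.65 0.6390716014097129
[[-0.5171  0.3851 -0.7644]
 [ 0.6212 -0.4456 -0.6447]
 [-0.5889 -0.8082 -0.0088]]
scene [ 0.6341 -0.0546  0.0865] 306
slope [-0.0058 -0.0087  0.0865]
top [ 0.6313 -0.0578  0.0856] 218
slope [0.0258 0.019  0.0856]
```

View pics/c4.png

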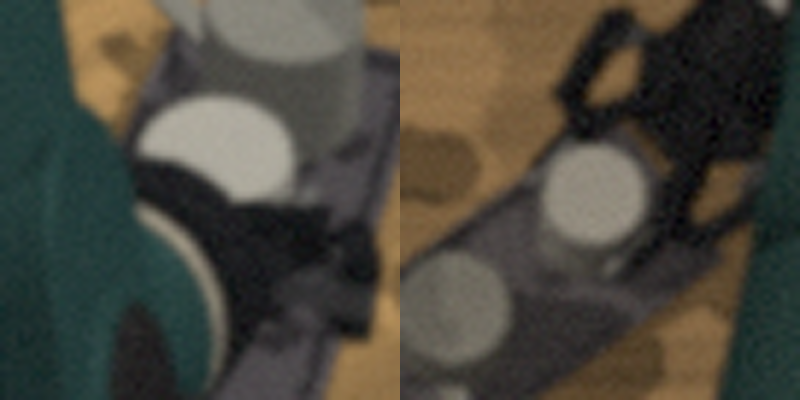

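step_arm(moves=[[0, [0, 0, 0.03], [0, 0, 0]], [0.85, [0, 0, 0], [0, 0, 0]], [0.85, [0, 0, 0], [0, 0, 0]], [0.85, [0, 0, 0], [0, 0, 0]], [0.85, [0.155, -0.186, 0.177], [0, 0, 0]], [0.85, [0.26, -0.31, 0.295], [0, 0, 0]], [0.85, [0.26, -0.31, 0.295], [0, 0, 0]], [0.85, [0.26, -0.31, 0.295], [0, 0, 0]], [0.85, [0.26, -0.31, 0.295], [0, 0, 0]], [0.85, [0, 0, 0.8], [0, 0, 0]], [0.85, [0, 0, 0.8], [0, 0, 0]], [0.85, [0, 0, 0], [0, 0, 0]]])

```text
clock: 30.25
tcp_pos: [0.6861, -0.1172, 0.1973]
tcp_rot: [-1.586, 0.639, 2.262]
force: [-0.3, -0.3, 1.0]
finger_gap: 0.85
```

```bash
python3 - <<'E'
from h import *
st()
view([.62,-.05,.05],"c5",34)
for n in ("scene","top"):
    d=np.load(n+"L.npy"); P=pts(n,d,np.ones_like(d,bool))
    D=P[(np.hypot(P[:,0]-.634,P[:,1]+.062)<.03)&(P[:,2]>.079)&(P[:,2]<.1)]; print(n,D.mean(0),len(D))
    B=np.c_[D[:,:2]-D[:,:2].mean(0),np.ones(len(D))];print("slope",np.linalg.lstsq(B,D[:,2],rcond=None)[0])
    S=P[(np.hypot(P[:,0]-.577,P[:,1]-.015)<.045)&(P[:,2]>.064)&(P[:,2]<.075)]; print("scoop",S.mean(0),len(S))
timer()
E
```

```text
[ 0.2572  0.9751  0.0884  1.2058 -0.5133  1.805  -1.9903] [ 0.6861 -0.1172  0.1973] [-0.3097 -0.2975  1.0202] 30.25 0.8496177255364724
[[-0.5117  0.3917 -0.7647]
 [ 0.6187 -0.4496 -0.6443]
 [-0.5961 -0.8028 -0.0123]]
scene [ 0.6573 -0.0667  0.0828] 45
slope [-0.051   0.1303  0.0828]
scoop [0.5799 0.0124 0.07  ] 446
top [ 0.6323 -0.057   0.0859] 211
slope [-0.0014  0.022   0.0859]
scoop [0.5734 0.019  0.0693] 299
scene 0.95 183 [0.5201 0.1541 0.0493] [-0.9556 -0.2948] ((517.6948852539062, 155.53451538085938), (57.91786575317383, 30.20590591430664), 13.386418342590332)
top 0.67 216 [0.5092 0.1627 0.0494] [-0.9603 -0.279 ] ((509.559326171875, 163.19789123535156), (58.722110748291016, 38.5183219909668), 16.089004516601562)
```

View pics/c5_scene.png

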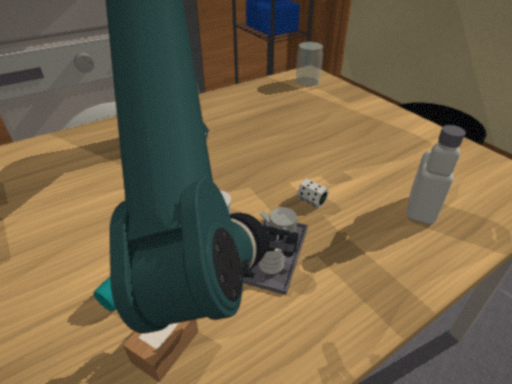

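View pics/c5.png

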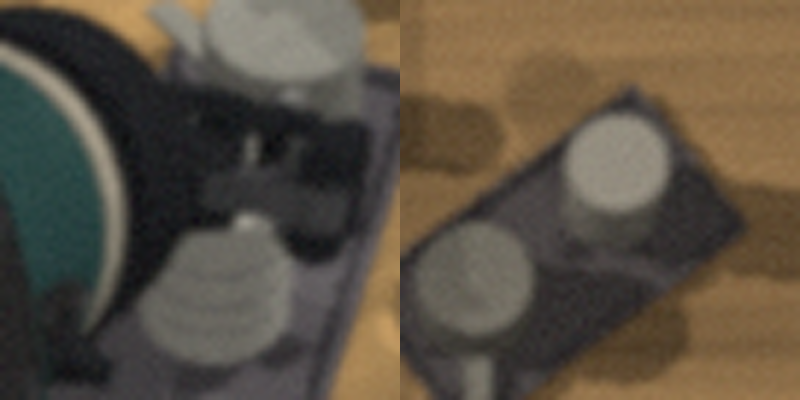

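step_arm(moves=[[0.85, [0, 0, 0.9], [0, 0, 0]], [0.85, [0, -0.3, 0.9], [0, 0, 0]], [0.85, [0, -0.8, 0.5], [0, 0, 0]], [0.85, [0, -0.9, 0], [0, 0, 0]], [0.85, [0, -0.9, 0], [0, 0, 0]], [0.85, [0, -0.9, 0], [0, 0, 0]], [0.85, [0, 0, 0], [0, 0, 0]], [0.85, [0, 0, 0], [0, 0, 0]]])

```text
clock: 31.45
tcp_pos: [0.6777, -0.2852, 0.2996]
tcp_rot: [-1.579, 0.63, 2.267]
force: [0.6, -0.9, 0.8]
finger_gap: 0.853
```

```bash
python3 - <<'E'
from h import *
st()
view([.62,-.05,.05],"c6",34)
for n in ("scene","top"):
    d=np.load(n+"L.npy")
    for t in ("cup_center","scoop_center","tub","carton","jug"):
        for r in manip.regions_of(t,n)[:3]:
            P=pts(n,d,r["region"]); print(n,t,round(r["conf"],2),np.median(P,0),P[:,2].max())
    P=pts(n,d,np.ones_like(d,bool))
    D=P[(np.hypot(P[:,0]-.634,P[:,1]+.062)<.03)&(P[:,2]>.083)&(P[:,2]<.1)]; print(n,D.mean(0),len(D))
    B=np.c_[D[:,:2]-D[:,:2].mean(0),np.ones(len(D))];print("slope",np.linalg.lstsq(B,D[:,2],rcond=None)[0])
E
```

```text
[ 0.6308  1.0242 -0.4344  0.8919 -0.1565  2.0734 -2.2206] [ 0.6777 -0.2852  0.2996] [ 0.5664 -0.9079  0.7876] 31.45 0.8530686767776979
[[-0.5185  0.3839 -0.7641]
 [ 0.6199 -0.4467 -0.6451]
 [-0.589  -0.8081 -0.0064]]
scene cup_center 0.9 [ 0.5375 -0.3508  0.046 ] 0.05704733307238474
scene cup_center 0.76 [ 0.6489 -0.0687  0.0764] 0.08900613513078848
scene cup_center 0.56 [ 0.3108 -0.1779  0.0415] 0.05692492383711478
scene scoop_center 0.58 [0.5878 0.0088 0.0684] 0.0877836248301418
scene tub 0.94 [ 0.4338 -0.0786  0.0471] 0.05205989614881734
scene carton 0.84 [ 0.6867 -0.3204  0.058 ] 0.06192635478429542
scene jug 0.83 [0.7244 0.3237 0.1384] 0.25478808690129123
scene [ 0.6377 -0.0601  0.0863] 420
slope [-0.0107  0.0027  0.0863]
top cup_center 0.96 [ 0.5189 -0.3388  0.0472] 0.05951133314005874
top cup_center 0.82 [ 0.6238 -0.0534  0.0842] 0.09157054957014066
top scoop_center 0.9 [0.5636 0.0194 0.0685] 0.07692688495844013
top scoop_center 0.53 [ 0.6628 -0.3041  0.0567] 0.06408230264230252
top tub 0.95 [ 0.416  -0.0646  0.0476] 0.05529292764967919
top carton 0.73 [ 0.6629 -0.3053  0.0568] 0.06408230264230252
top jug 0.73 [0.6864 0.3558 0.1491] 0.25648840719910615
top [ 0.6329 -0.0564  0.0859] 182
slope [-0.0202  0.0064  0.0859]
```

View pics/c6.png

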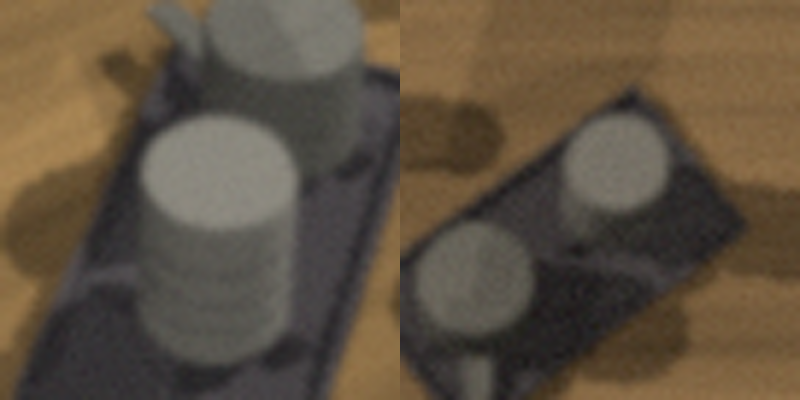

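```bash
python3 -c "
from rig import manip
print(manip.job_done())"
```

```text
the job is handed in; nothing more can be done
None
```

The job was handed in at about 31.6 s on the robot's clock. The cup is upside down over the free peg, and the timer lies on the counter with four dots up. `job_done()` reports no verdict, so the checks below are my own last measurements.

- **Timer:** I gripped it by its ends and rolled it in two 60° steps (2 → 3 → 4 dots up), pressing it lightly onto the counter before each release. The last look at its dots, just after that release, showed four dots up. Later checks put its top at about 49 mm. That is right for a 50 mm prism lying flat. The top camera's slope fit is about 0.01 rad; the scene camera's, from few and noisy points, is about 0.06 rad.
- **Cup:** I picked it up tilted, turned it mouth down and lowered it over the peg until the force rose, then let go. Its top is at about 86 mm, so its centre is at about 51 mm. It is within about 0.02 rad of level and about 6 mm or less from the peg's axis.
- **Bystanders:** the jug, carton, tub and scoop measure within 1–2 mm of where they started, except the scoop at about 5 mm in the scene camera. The cup partly hides the scoop in that view; the top camera shows it unmoved.
- **Gripper:** it is clear of everything, about 0.3 m up.

**What disagreed:**
- The two cameras differ by about 7–10 mm in the horizontal positions of tops. I averaged them or compared positions within one camera.
- The end I first took for the timer's display is its other end. That made the dot order look reversed until I saw both ends. The roll went by the dots seen, so it was not affected.
- Joint 5 touched its range limit during the cup pick, and joint 6 ended at about its limit. No fault was reported for either.

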